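# Uncap the air regulator and reset it to its index

### The arm

A 7-joint arm with a two-finger parallel gripper is mounted at the origin on a cart in front of the work surface, level with it; the furniture and walls round the work are solid. World frame = base frame: x ahead of the robot, y to its left, z up, the work surface at z = 0. Lengths are in m, angles in rad, forces in N, time in s.
With the tool pointing down it reaches from about 0.4 to 0.9 m from the base axis. Payload 5.5 kg.
Tool frame: the origin (TCP) lies midway between the tips of the shut fingers; the grasp point (between the pads) lies ctrl.hold_point_z behind it (ctrl.hold_point_z is the distance from the TCP to the grasp point, in m); z points along the fingers, y is the direction in which the jaws open and shut (so a half turn about z gives the same grasp; the last joint's range is limited). The gripper opens to 85 mm and grips with 20 to 120 N. Pads are 22 mm wide; open, the fingers measure 114 mm over their backs; the gripper's body (76 mm by 85 mm) begins 54 mm behind the grasp point. The pads swing forward as they close: fully open they stand 13 mm farther back than shut.
Start: joints at [-1.055, 0.501, -0.427, 1.55, 0.221, 1.138, -0.21], TCP at [0.163, 0.629, 0.231] pointing down, gripper open.
Joint ranges: [-2.88, 2.88], [-0.31, 2.03], [-1.54, 1.56], [0.2, 2.42], [-1.41, 4.55], [0.19, 2.02], [-2.57, 2.57]. Speed limits (rad/s): [2.57, 2.57, 3.14, 3.14, 3.14, 3.14, 3.14].

### API

Orientations are given as a unit quaternion [w, x, y, z].
In Python, from rig import ctrl, get_image, job gives the robot as it stands.
- The arm moves only by the tool carry_out, never from a script. Its argument "targets" is text: rows parted by semicolons, each of 6 numbers parted by spaces: the shift along the tool's x, y, z in cm, then the turn, a rotation vector about the tool's x, y, z in rad. In form: dx dy dz rx ry rz; .... A call has 1 to 10 rows; each row shifts and turns the pose as measured when the row begins, along the tool's axes as they then stand; what a row does not reach is not made up. A row lasts 1/10 s, in which the tool goes at most 50 mm and 8.59 degrees, less where a joint would pass 70% of its speed; a pose out of reach is approached as far as the arm can. A call is refused whole if a number of a shift passes 5 or a number of a turn 0.15, either way. A call with a gripper value outside its range is refused whole. "gripper" is the closure, from -1 (fully open) to 1 (shut), set as the call begins (left out, the last holds). The fingers move at their own pace and stop on an object; the grip force is fixed at half the most. Time passes only in rows, so rows that do not move let the fingers close. It gives the time, the measured TCP pose, the force and the opening at its end, in the units of the state.
- ctrl.sense(): the state, without advancing time (a new reading comes with each control period).
- get_image(name): name is "scene" or "side" or "wrist"; returns a dict with "image" (384x512x3 uint8, red, green, blue), "fx", "fy", "cx", "cy" (pixels), "xyz" and "orientation" of the camera in the world. Camera axes: x right, y up, looking along -z (the intrinsics and any distortion apply to the point x, -y, -z); pixel columns grow to the right and rows downward; lengths in m; the calibration is good to about 2 mm. The wrist camera is an equidistant fisheye: a pixel r from the principal point sees the ray r / f radians off the axis. A picture is of the moment at which its call begins. There is no depth.
- job.sign_off(): hands the job in, once; it reports no verdict.
The state is a dict: "time": time; "joint_pos": joint angles; "joint_vel": joint speeds; "joint_efforts": joint torques, N m; "ee_pos": TCP position; "tcp_rot": TCP orientation; "ft_force": force on the tool from outside, world axes, zero at the start; "torque": the same for the moment, N m; "finger_gap": finger opening in m.
Only numpy, scipy, OpenCV 4.12 (cv2) and the standard library are available. Lean on these libraries where they do the work, as an engineer would, in place of code of your own. Each camera call takes 0.05 s, during which the arm holds its last target.

### The job

Unscrew the winged metal cover cap from the air regulator, lift it off and stand it gently, right way up, flat on the floor of the green tray that holds the roll of black tape. Then press the regulator's sprung knob right down and, keeping it down while it turns, turn it clockwise until its pointer lines up with the steel index block on the collar; let it spring back up. Leave the other things on the bench where they are.

Things in the scene. Friction and masses are not known exactly. Their poses are not given: they have to be found in the camera images.
- regulator: Fixed air regulator: round dark steel foot and collar 116 mm across; hose couplings reach 85 mm out along its own +y and -y, up to 40 mm high. Origin on its upright axis at bench level, z up. Heights: collar top 52 mm, threaded neck 52 to 68, knob (hidden by the cap) 76 to 120, cap's top disc 128, top of the cap's wing 156 mm.
- cap_wing (a point): Loose aluminium cover cap, 0.18 kg: upside-down cup 86 mm across, 76 mm high, with an upright wing (14 mm thick, 64 long, 28 high) across its top to grip. This point: on the axis, in the wing, 97 mm above the cap's lower rim, 21 mm above its top disc. x along the wing, z up. The cap covers the knob: lift it 70 mm to clear.
- knob_press (a joint): How far the knob is pressed down, m: 0 up, 0.008 fully down. 5 N starts it, about 12 N holds it fully down; it springs up when let go. Push-to-set: it takes hold of the valve only when at least 0.0055 down; turned while up it just idles and sets nothing, so the whole turn must be made with it held down (letting up between two grasps is fine).
- knob (a joint): Turn of the knob in rad, growing clockwise seen from above; stops at -0.3 and 2.65; it stays where it is left (0.05 N m friction). At 0 the pointer points along the regulator's own -y; it starts between -0.15 and 0.1, and the index stands at 1.0 to 2.3.
- knob_grip (a point): Point on the knob's axis in its grip bar, 20 mm above the knob's round skirt (54 mm across), 6 mm below the bar's top; 114 mm above the bench with the knob up. The black bar is 14 mm thick, 46 to 50 mm long, 26 high; x runs along the bar to the pointer end, z up. Pinch across its 14 mm.
- knob_pointer (a point): Tip of the pointer: the narrower end of the knob's bar, with a thin white line, 26 mm from the axis along the knob_grip x axis.
- index_block: Fixed steel block clamped on the collar's edge, 9 mm wide, 16 high, thin white line on top, 46 to 62 mm from the regulator's axis, top 68 mm above the bench. Origin on the regulator's axis at collar height; its x axis points from the axis to the block: the wanted direction of the pointer.
- green_tray: Loose green tray, 0.35 kg, 126 x 196 x 30 mm, long along its own y. Origin: centre of the underside; floor 2 mm above it, flat inside 104 x 174 mm, walls 28 mm high. The roll of tape lies in its +y end; the cap fits flat on the floor in the -y end, best with its axis at x = 0, y = -0.034 m (about 10 mm to spare each way).
- tape_mid (a point): Roll of black tape lying flat in the tray, 62 mm across, 19 mm high; centre, half-way up.
- mug_mid (a point): Bystander: mug, 78 x 116 mm with its handle, 101 mm high; centre of its box, half-way up.
- block_mid (a point): Bystander: aluminium setting block, 30 x 50 x 20 mm; centre.
- driver_mid (a point): Bystander: orange screwdriver lying, 189 mm long, 26 mm thick; centre of its box.
- cover_cap: The same cap; origin at the centre of its lower rim, axes as cap_wing. Screwed on, its yaw relative to the regulator is 0 to 0.4 rad. Turning counter-clockwise (seen from above, yaw grows) unscrews it: the thread ends at 2.21 rad, a stop blocks at 2.68 rad; only between these can it be lifted straight off. It need not rise while being turned.
There are look-alikes about, which are no part of the job. Of the things that look like the cover_cap, the larger one is meant.

How it is judged:
By the outcome, as a careful person would: the job done as asked, in the order asked, and still so for the second after the job is handed in, with the robot touching nothing.
It also fails if it takes over 64 s, if anything falls off the work surface, if the arm or the gripper's body presses on something with over 40 N, if the wrist force passes 120 N, or if a joint passes its speed limit or range.

## Working session

There is one attempt and no reset: what is moved stays moved. The work goes in short steps, Python scripts to look and compute and a tool call to move; the robot and the scene stay as the last step left them, time stands still between calls to the robot, and variables do not carry over. Pictures are saved under pics/ and viewed, and the job is handed in when it is done.

Besides the shell and the picture viewer there is one more tool, called as name(argument=value, ...) on one line, values as JSON. carry_out: Moves the arm, as the interface text tells. Its arguments: {"type":"object","properties":{"targets":{"type":"string"},"gripper":{"type":"number"}},"required":["targets"]}

```bash
ls; mkdir -p pics; python3 - <<'E'
from rig import ctrl,get_image,job
import cv2
print(ctrl.sense(), ctrl.hold_point_z)
for n in ["scene","side","wrist"]:
    d=get_image(n); cv2.imwrite(f"pics/{n}0.png",d["image"][:,:,::-1])
    print(n,{k:v for k,v in d.items() if k!="image"})
E
```

```text
pics
{'time': 0.0, 'joint_pos': array([-1.05483143,  0.50184559, -0.42678703,  1.5514765 ,  0.22079419,
        1.13832354, -0.21029752]), 'joint_vel': array([ 0.00033632,  0.00095065,  0.00098824, -0.00028691, -0.00022978,
        0.00074358,  0.00019701]), 'joint_efforts': array([-1.25034326e-04, -5.69506073e+01, -5.81595093e+00, -2.80940902e+01,
        1.07893447e-02,  1.19673190e-02, -1.48408475e-05]), 'ee_pos': array([0.16241879, 0.62863991, 0.23024939]), 'tcp_rot': array([-1.55904978e-04,  1.26018182e-01,  9.92027430e-01, -9.85926520e-04]), 'ft_force': array([-0.06295969,  0.17827015,  0.6687443 ]), 'torque': array([ 0.00395325, -0.00178394,  0.02925372]), 'finger_gap': 0.085687796006692} 0.0187
scene {'fx': 409.6529555278035, 'fy': 409.6529555278035, 'cx': 266.34629033769863, 'cy': 188.06053558672022, 'xyz': array([-0.05782521, -0.92230211,  0.68212009]), 'orientation': array([ 0.7963776 ,  0.40349934, -0.1971747 , -0.40508412])}
side {'fx': 351.8992061667345, 'fy': 351.8992061667345, 'cx': 254.2776712459218, 'cy': 190.64409751416042, 'xyz': array([0.45643899, 0.30421939, 0.58496044]), 'orientation': array([-0.05987764, -0.04179974,  0.47912429,  0.87470416])}
wrist {'fx': 297.3186396354542, 'fy': 297.3186396354542, 'cx': 256.81639235150385, 'cy': 189.11886668022652, 'xyz': array([0.09246886, 0.64618875, 0.37250781]), 'orientation': array([ 0.78223795, -0.114228  , -0.0875473 ,  0.60612806])}
```

View pics/scene0.png

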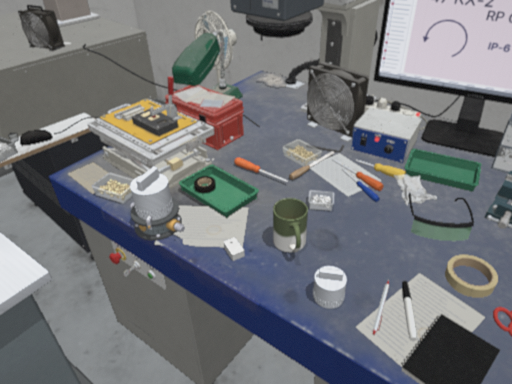

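View pics/side0.png

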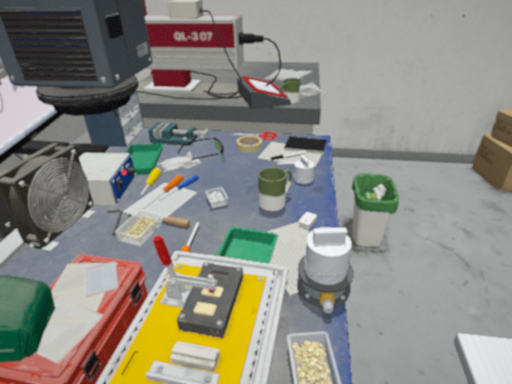

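View pics/wrist0.png

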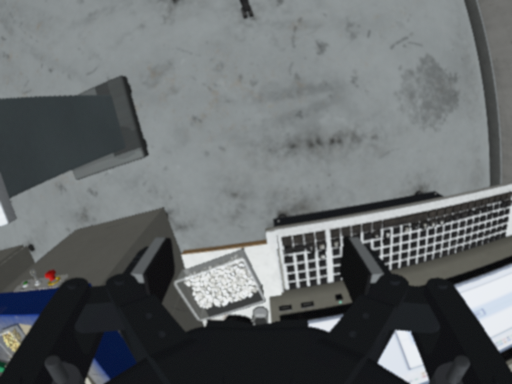

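The scene view shows the regulator with its cap at about (153,200), the tray at (218,190) with the tape at (205,184), and the small look-alike cap at (330,287). Next I'll enlarge these areas.

```bash
cat > h.py <<'E'
import numpy as np, cv2
from scipy.spatial.transform import Rotation as R
from rig import ctrl,get_image,job
def q2R(q): return R.from_quat([q[1],q[2],q[3],q[0]])
def ray(d,u,v,fish=False):
    if fish:
        a=np.array([(u-d["cx"])/d["fx"],(v-d["cy"])/d["fy"]]);r=np.hypot(*a)
        s=np.sin(r)/r if r>1e-9 else 1
        p=np.array([a[0]*s,-a[1]*s,-np.cos(r)])
    else: p=np.array([(u-d["cx"])/d["fx"],-(v-d["cy"])/d["fy"],-1.])
    return q2R(d["orientation"]).apply(p)
def onz(d,u,v,z,fish=False):
    r=ray(d,u,v,fish);c=np.array(d["xyz"]);return c+r*(z-c[2])/r[2]
def proj(d,P,fish=False):
    p=q2R(d["orientation"]).inv().apply(np.atleast_2d(P)-np.array(d["xyz"]))
    x,y,z=p[:,0],-p[:,1],-p[:,2]
    if fish:
        rr=np.hypot(x,y);t=np.arctan2(rr,z);k=np.where(rr>1e-9,t/np.maximum(rr,1e-9),1/z)
        return np.c_[d["cx"]+d["fx"]*x*k,d["cy"]+d["fy"]*y*k]
    return np.c_[d["cx"]+d["fx"]*x/z,d["cy"]+d["fy"]*y/z]
def crop(img,x0,y0,x1,y1,k,name):
    c=cv2.resize(img[y0:y1,x0:x1],None,fx=k,fy=k,interpolation=cv2.INTER_CUBIC)
    for x in range((x0+9)//10*10,x1,10):
        cv2.line(c,((x-x0)*k,0),((x-x0)*k,4 if x%50 else 12),(255,0,255),1)
        if x%20==0: cv2.putText(c,str(x),((x-x0)*k-8,22),0,.35,(255,0,255),1)
    for y in range((y0+9)//10*10,y1,10):
        cv2.line(c,(0,(y-y0)*k),(4,(y-y0)*k),(255,0,255),1)
        if y%20==0: cv2.putText(c,str(y),(6,(y-y0)*k+4),0,.35,(255,0,255),1)
    cv2.imwrite("pics/"+name,c[:,:,::-1])
E
python3 - <<'E'
from h import *
import pickle
d=get_image("scene");s=get_image("side");pickle.dump((d,s),open("v0.pkl","wb"))
crop(d["image"],110,140,270,260,5,"sc1.png")
crop(s["image"],200,200,360,320,5,"si1.png")
E
```

```text
(no output)
```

View pics/sc1.png

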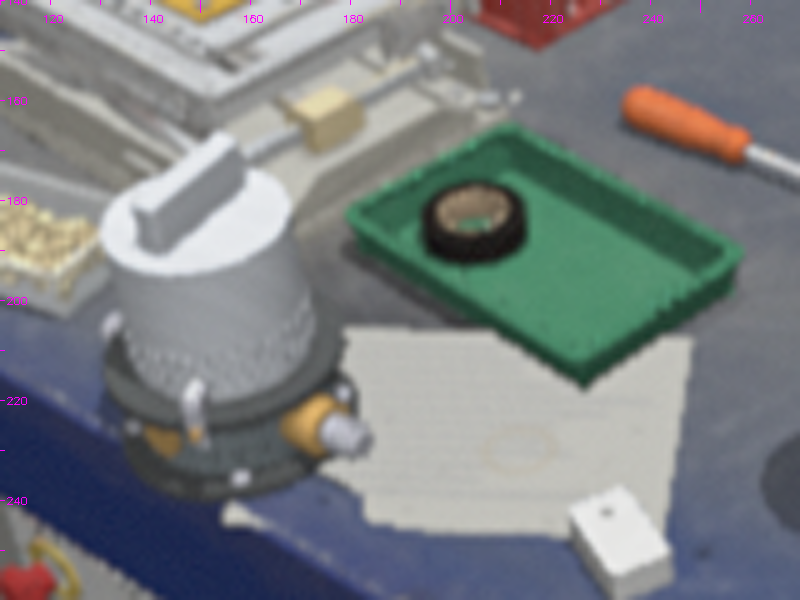

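View pics/si1.png

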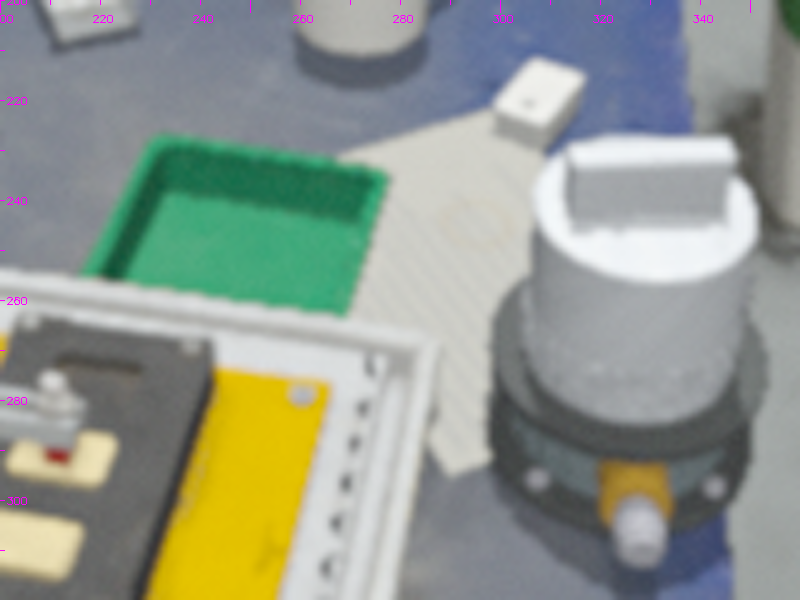

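```bash
python3 - <<'E'
from h import *
import pickle
from scipy.optimize import least_squares
d,s=pickle.load(open("v0.pkl","rb"))
def circ(P,r=None):
    P=np.array(P)[:,:2];c=P.mean(0)
    if r: f=least_squares(lambda p:np.hypot(*(P-p[:2]).T)-r,c)
    else: f=least_squares(lambda p:np.hypot(*(P-p[:2]).T)-p[2],[*c,.04])
    return f.x,np.abs(f.fun).max()
A=[(130.2,184),(131,188),(134,191.5),(139,194),(146,195),(153,194),(160,192),(165,188.5),(168.3,183),(167,178),(163,174.5)]
B=[(306.3,240),(307.5,246),(312,251),(319,254.5),(327,256),(336,255.5),(343,253),(349,248),(351.7,243),(351,238)]
for D,Q in((d,A),(s,B)):
    P=[onz(D,u,v,.128) for u,v in Q]; print(circ(P,.043),circ(P))
print("wing top scene",[onz(d,*p,.156)[:2] for p in [(137,182.3),(157,167),(139.5,184),(159,169)]])
print("wing top side",[onz(s,*p,.156)[:2] for p in [(313.5,230),(346.5,228),(314.5,233),(347,232)]])
# coupling tips
print("coup scene",onz(d,180,227,.025),"side",onz(s,327.5,309,.025))
# tray rim outer corners z=.03
print("tray scene",[onz(d,*p,.03)[:2] for p in [(179.5,183),(212,165),(258,190),(227,213)]])
print("tray side",[onz(s,*p,.03)[:2] for p in [(232,227.5),(277,233.5)]])
print("tape",onz(d,204.5,182,.019),"index?",onz(d,149,217,.068),onz(d,132,204,.068))
E
```

```text
(array([ 0.3947637 , -0.24372701]), np.float64(0.002330409316890346)) (array([ 0.39480904, -0.24364538,  0.04310672]), np.float64(0.0021863259980711355))
(array([ 0.39669817, -0.23971815]), np.float64(0.0043512643926327185)) (array([ 0.39715542, -0.24204961,  0.04498665]), np.float64(0.0026782803057997726))
wing top scene [array([ 0.35872057, -0.25093014]), array([ 0.42581644, -0.24034546]), array([ 0.35773949, -0.2605534 ]), array([ 0.42285253, -0.25054411])]
wing top side [array([ 0.42720429, -0.23532034]), array([ 0.36423217, -0.24944827]), array([ 0.42528537, -0.22647053]), array([ 0.36418123, -0.2372211 ])]
coup scene [ 0.40255495 -0.31482319  0.025     ] side [ 0.3904634  -0.16032467  0.025     ]
tray scene [array([ 0.52398239, -0.18783938]), array([ 0.64145975, -0.19974647]), array([ 0.62297051, -0.38153347]), array([ 0.50326009, -0.37659752])]
tray side [array([ 0.62199309, -0.37814501]), array([ 0.50728876, -0.36885156])]
tape [ 0.57758816 -0.22883316  0.019     ] index? [ 0.35476587 -0.27107833  0.068     ] [ 0.36287923 -0.20024272  0.068     ]
```

```bash
python3 - <<'E'
from h import *
import pickle
d,s=pickle.load(open("v0.pkl","rb"))
def tri(p,q):
    a,b=ray(d,*p),ray(s,*q);A=np.c_[a,-b];t=np.linalg.lstsq(A,s["xyz"]-d["xyz"],rcond=None)[0]
    x=d["xyz"]+a*t[0];y=s["xyz"]+b*t[1];return ((x+y)/2).round(3),np.linalg.norm(x-y).round(3)
print("lamp",tri((195,60),(25,320)))
print("fume",tri((280,35),(85,100)))
print("redclamp",tri((171,82),(157,240)))
print("clamp2",tri((171,92),(160,245)))
print("fan",tri((335,98),(55,190)))
print("black box jig corner",tri((155,110),(215,275)))
for p in [(160,280),(250,345),(430,260),(120,275)]: print(p,onz(s,*p,.1))
print(onz(d,60,190,0),onz(d,90,125,.1),onz(d,185,160,.05))
E
```

```text
lamp (array([0.827, 0.042, 0.212]), np.float64(0.056))
fume (array([ 0.862, -0.287,  0.369]), np.float64(0.022))
redclamp (array([ 0.656, -0.063,  0.248]), np.float64(0.008))
clamp2 (array([ 0.652, -0.069,  0.228]), np.float64(0.022))
fan (array([ 1.066, -0.359,  0.121]), np.float64(0.002))
black box jig corner (array([ 0.579, -0.066,  0.19 ]), np.float64(0.004))
(160, 280) [ 0.70248316 -0.12336416  0.1       ]
(250, 345) [ 0.51747063 -0.01513911  0.1       ]
(430, 260) [ 0.1999435  -0.24131743  0.1       ]
(120, 275) [ 0.78206154 -0.12552266  0.1       ]
[0.33198197 0.09572841 0.        ] [0.51493685 0.1763638  0.1       ] [ 0.59443942 -0.14096886  0.05      ]
```

```bash
cat >> h.py <<'E'
def state():
    s=ctrl.sense();Rm=q2R(s["tcp_rot"]);x=Rm.as_matrix()[:,0];z=Rm.as_matrix()[:,2]
    print("t",round(s["time"],2),"p",s["ee_pos"].round(4),"yaw",round(np.arctan2(x[1],x[0]),4),"z",z.round(3),"F",s["ft_force"].round(1),"T",s["torque"].round(2),"gap",round(s["finger_gap"],4),"j",s["joint_pos"].round(2))
    return s
def rows(target,yaw,n,maxlin=None,frm=None):
    """print n rows leading to world target, yaw (tool down)"""
    s=state();p=np.array(s["ee_pos"]);R0=q2R(s["tcp_rot"])
    tz=R.from_matrix(np.c_[[np.cos(yaw),np.sin(yaw),0],[np.sin(yaw),-np.cos(yaw),0],[0,0,-1]])
    rv=(R0.inv()*tz).as_rotvec();out=[]
    if n is None: n=int(max(np.ceil(np.linalg.norm(np.array(target)-p)/.045),np.ceil(np.linalg.norm(rv)/.14),1))
    for i in range(n):
        d=R0.inv().apply((np.array(target)-p)/n)*100
        out.append(" ".join(f"{v:.2f}" for v in [*d,*(rv/n)])); R0=R0*R.from_rotvec(rv/n)
    print(n,"; ".join(out))
E
python3 - <<'E'
from h import *
rows([.36,.42,.33],1.9,None)
E
```

```text
t 0.25 p [0.1625 0.629  0.2308] yaw 2.8889 z [-0.    -0.001 -1.   ] F [-0.   1.2 -0.2] T [0.02 0.02 0.  ] gap 0.0852 j [-1.05  0.5  -0.43  1.55  0.22  1.14 -0.21]
8 -3.04 -1.91 -1.24 -0.00 0.00 0.12; -3.26 -1.52 -1.24 -0.00 0.00 0.12; -3.42 -1.11 -1.24 -0.00 0.00 0.12; -3.53 -0.68 -1.24 -0.00 0.00 0.12; -3.59 -0.24 -1.24 -0.00 0.00 0.12; -3.59 0.20 -1.24 -0.00 0.00 0.12; -3.54 0.65 -1.24 -0.00 0.00 0.12; -3.43 1.08 -1.24 -0.00 0.00 0.12
```

carry_out(targets="-3.0 -1.9 -1.2 0 0 0.12; -3.3 -1.5 -1.2 0 0 0.12; -3.4 -1.1 -1.2 0 0 0.12; -3.5 -0.7 -1.2 0 0 0.12; -3.6 -0.2 -1.2 0 0 0.12; -3.6 0.2 -1.2 0 0 0.12; -3.5 0.6 -1.2 0 0 0.12; -3.4 1.1 -1.2 0 0 0.12", gripper=-1)

```text
time: 1.05
ee_pos: [0.3591, 0.4168, 0.3259]
tcp_rot: [-0.002, 0.58, 0.815, -0.004]
ft_force: [0.5, -0.2, -0.2]
finger_gap: 0.0855
```

```bash
python3 - <<'E'
from h import *
rows([.46,.10,.36],1.0,None)
E
```

```text
t 1.05 p [0.3591 0.4168 0.3259] yaw 1.9049 z [-0.008 -0.003 -1.   ] F [ 0.5 -0.2 -0.2] T [ 0.05 -0.07  0.01] gap 0.0855 j [-0.75  0.22 -0.18  1.69  0.04  1.24 -0.61]
8 -4.15 -0.11 -0.42 -0.00 0.00 0.11; -4.14 0.36 -0.43 -0.00 0.00 0.11; -4.07 0.82 -0.43 -0.00 0.00 0.11; -3.95 1.28 -0.43 -0.00 0.00 0.11; -3.78 1.72 -0.43 -0.00 0.00 0.11; -3.57 2.13 -0.43 -0.00 0.00 0.11; -3.30 2.52 -0.43 -0.00 0.00 0.11; -3.00 2.88 -0.43 -0.00 0.00 0.11
```

carry_out(targets="-4.1 -0.1 -0.4 0 0 0.11; -4.1 0.4 -0.4 0 0 0.11; -4.1 0.8 -0.4 0 0 0.11; -4.0 1.3 -0.4 0 0 0.11; -3.8 1.7 -0.4 0 0 0.11; -3.6 2.1 -0.4 0 0 0.11; -3.3 2.5 -0.4 0 0 0.11; -3.0 2.9 -0.4 0 0 0.11")

```text
time: 1.85
ee_pos: [0.4617, 0.0878, 0.361]
tcp_rot: [-0.001, 0.881, 0.474, -0.001]
ft_force: [1.0, -0.2, 0.2]
finger_gap: 0.0852
```

```bash
python3 - <<'E'
from h import *
rows([.44,-.18,.34],0.19,None)
E
```

```text
t 1.85 p [0.4617 0.0878 0.361 ] yaw 0.9877 z [-0.003  0.002 -1.   ] F [ 1.  -0.2  0.2] T [-0.02 -0.03  0.02] gap 0.0852 j [-0.4   0.03  0.16  1.82 -0.01  1.29 -0.82]
6 -3.92 2.16 0.34 -0.00 0.00 0.13; -3.60 2.66 0.34 -0.00 0.00 0.13; -3.22 3.11 0.34 -0.00 0.00 0.13; -2.78 3.51 0.34 -0.00 0.00 0.13; -2.29 3.85 0.35 -0.00 0.00 0.13; -1.76 4.12 0.35 -0.00 0.00 0.13
```

carry_out(targets="-3.9 2.2 0.3 0 0 0.13; -3.6 2.7 0.3 0 0 0.13; -3.2 3.1 0.3 0 0 0.13; -2.8 3.5 0.3 0 0 0.13; -2.3 3.9 0.3 0 0 0.13; -1.8 4.1 0.3 0 0 0.13")

```text
time: 2.45
ee_pos: [0.4388, -0.1903, 0.3439]
tcp_rot: [-0.001, 0.996, 0.088, 0.002]
ft_force: [0.9, -0.7, -0.8]
finger_gap: 0.0856
```

```bash
python3 - <<'E'
from h import *
state()
w=get_image("wrist");import pickle;pickle.dump(w,open("w1.pkl","wb"))
cv2.imwrite("pics/w1.png",w["image"][:,:,::-1]);print(w["xyz"],q2R(w["orientation"]).as_matrix()[:,2])
E
```

```text
t 2.45 p [ 0.4388 -0.1903  0.3439] yaw 0.1772 z [ 0.004  0.003 -1.   ] F [ 0.9 -0.7 -0.8] T [-0.02 -0.06  0.04] gap 0.0856 j [-0.09  0.05  0.47  1.85 -0.03  1.25 -1.01]
[ 0.50958788 -0.17888696  0.48638049] [0.27599767 0.04722834 0.95999728]
```

View pics/w1.png

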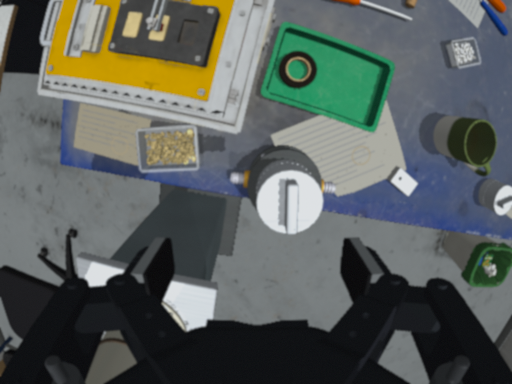

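The wrist view shows the cap disc at about (290,203) with its wing near vertical, the couplings at (240,178) and (328,187), and the tray corners at about (282,24), (393,67), (375,130) and (262,92). I'll enlarge and measure.

```bash
python3 - <<'E'
from h import *
import pickle
w=pickle.load(open("w1.pkl","rb"));im=w["image"]
crop(im,225,135,345,245,6,"w1c.png")
hsv=cv2.cvtColor(im,cv2.COLOR_RGB2HSV)
m=cv2.inRange(hsv,(65,100,60),(85,255,255))
n,l,st,c=cv2.connectedComponentsWithStats(m)
for i in range(1,n):
    if st[i,4]>1500: print(st[i],c[i]); k=i if 250<c[i][0]<400 and c[i][1]<140 else None
    else: continue
    if k:
        cs,_=cv2.findContours((l==k).astype(np.uint8),cv2.RETR_EXTERNAL,cv2.CHAIN_APPROX_NONE)
        h=max(cs,key=len)[:,0]
        P=np.array([onz(w,u,v,.03,True)[:2] for u,v in h],np.float32)
        r=cv2.minAreaRect(cv2.convexHull(P)*1000);print("tray",r)
E
```

```text
[ 260   22  135  110 7659] [328.83483483  78.06214911]
tray ((575.895263671875, -281.4224548339844), (195.36380004882812, 125.81737518310547), 83.96887969970703)
```

View pics/w1c.png

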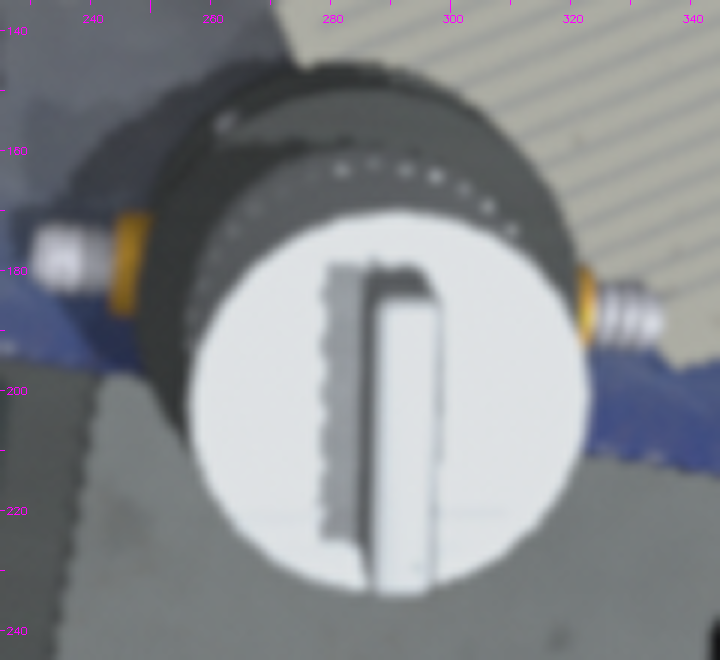

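```bash
python3 - <<'E'
from h import *
import pickle
from scipy.optimize import least_squares
w=pickle.load(open("w1.pkl","rb"));im=w["image"]
o=lambda p,z:onz(w,*p,z,True)[:2]
rim=[(256,201),(258,192),(262.5,183),(270,175.5),(280,171),(291,170),(302,171.5),(311,176.5),(318,184),(322,193),(323,203),(321,212),(316,221.5),(308,228.5),(300,232),(262,217),(269,225),(278,231)]
P=np.array([o(p,.128) for p in rim])
f=least_squares(lambda p:np.hypot(*(P-p[:2]).T)-p[2],[.39,-.24,.043]);print(f.x,abs(f.fun).max())
wt=[o(p,.156) for p in [(288,185.5),(298,185.5),(297,233.5),(287.5,233.5)]];print(np.array(wt))
a=(wt[0]+wt[1])/2-(wt[2]+wt[3])/2;print("wing ang",np.arctan2(a[1],a[0]),np.linalg.norm(a),np.mean(wt,0))
c1=o((231,178),.026);c2=o((335,186.5),.026);b=c1-c2;print("coup",c1,c2,np.arctan2(b[1],b[0])-np.pi/2,np.linalg.norm(b),(c1+c2)/2)
t=np.array([.5759,-.2814]);y=-.105;print("cap target",t-.034*np.array([-np.sin(y),np.cos(y)]))
c=(onz(w,297,69,.019,True));print("tape",c)
E
```

```text
[ 0.39668009 -0.24187529  0.04309147] 0.0018713952708685477
[[ 0.42528916 -0.22989285]
 [ 0.42737237 -0.24140689]
 [ 0.36749257 -0.25368123]
 [ 0.36555707 -0.24208413]]
wing ang 0.20175871103046897 0.06104418654824424 [ 0.39642779 -0.24176627]
coup [ 0.38816051 -0.15759657] [ 0.40443278 -0.32739037] 0.09554365337997961 0.17057175189846815 [ 0.39629664 -0.24249347]
cap target [ 0.57233656 -0.31521275]
tape [ 0.57705518 -0.22895699  0.019     ]
```

```bash
python3 - <<'E'
from h import *
rows([.3963,-.242,.20],0.202,5)
E
```

```text
t 2.5 p [ 0.4363 -0.1992  0.3438] yaw 0.1604 z [ 0.004 -0.002 -1.   ] F [-0.6 -7.1  0.6] T [-0.45  0.13  0.01] gap 0.085 j [-0.08  0.05  0.48  1.84 -0.03  1.25 -1.01]
5 -0.94 0.71 2.88 0.00 -0.00 -0.01; -0.94 0.70 2.88 0.00 -0.00 -0.01; -0.94 0.70 2.88 0.00 -0.00 -0.01; -0.95 0.69 2.88 0.00 -0.00 -0.01; -0.95 0.68 2.88 0.00 -0.00 -0.01
```

carry_out(targets="-0.9 0.7 2.9 0 0 -0.01; -0.9 0.7 2.9 0 0 -0.01; -0.9 0.7 2.9 0 0 -0.01; -0.9 0.7 2.9 0 0 -0.01; -0.9 0.7 2.9 0 0 -0.01; 0 0 0 0 0 0")

```text
time: 3.1
ee_pos: [0.3978, -0.2466, 0.1958]
tcp_rot: [0.002, 0.995, 0.103, 0.004]
ft_force: [-0.3, -0.1, 0.7]
finger_gap: 0.0851
```

```bash
python3 - <<'E'
from h import *
rows([.3963,-.242,.133],0.202,3)
w=get_image("wrist");crop(w["image"],150,135,400,315,3,"w2.png")
for z in (.156,): print(proj(w,[[.3963+.032*np.cos(.202),-.242+.032*np.sin(.202),z],[.3963-.032*np.cos(.202),-.242-.032*np.sin(.202),z]],True))
E
```

```text
t 3.1 p [ 0.3978 -0.2466  0.1958] yaw 0.2066 z [ 0.009 -0.003 -1.   ] F [-0.3 -0.1  0.7] T [-0.03  0.05 -0.02] gap 0.0851 j [ 0.04  0.2   0.52  2.06 -0.13  0.9  -0.74]
3 -0.03 -0.17 2.09 0.00 -0.00 0.00; -0.03 -0.17 2.09 0.00 -0.00 0.00; -0.02 -0.16 2.09 0.00 -0.00 0.00
[[247.69114327 169.49561223]
 [248.19332563 259.40199278]]
```

View pics/w2.png

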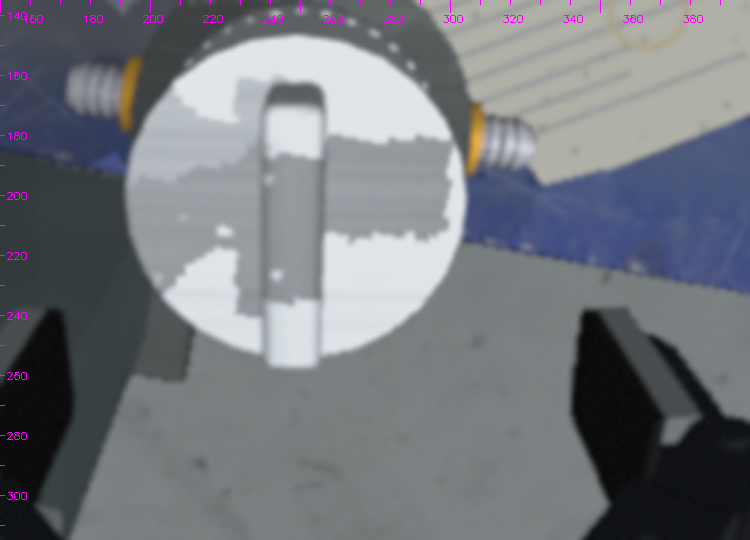

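The wing runs from (247,170) to (247,257) between the open jaws, which agrees with the prediction. Now I'll go down and close on it.

carry_out(targets="0 -0.2 2.1 0 -0.01 0; 0 -0.2 2.1 0 0 0; 0 -0.1 2.0 0 0 0; 0 0 0 0 0 0")

```text
time: 3.55
ee_pos: [0.4074, -0.2414, 0.1412]
tcp_rot: [0.005, 0.994, 0.105, 0.007]
ft_force: [-0.6, 0.1, -0.5]
finger_gap: 0.0854
```

```bash
python3 - <<'E'
from h import *
rows([.3963,-.242,.132],0.202,1)
E
```

```text
t 3.55 p [ 0.4074 -0.2414  0.1412] yaw 0.2106 z [ 0.014 -0.009 -1.   ] F [-0.6  0.1 -0.5] T [ 0.01  0.03 -0.04] gap 0.0854 j [ 0.06  0.29  0.49  2.1  -0.2   0.77 -0.7 ]
1 -1.11 -0.18 0.90 0.01 -0.01 0.01
```

carry_out(targets="-1.1 -0.2 0.4 0.01 -0.01 -0.01; 0 0 0.4 0 0 0; 0 0 0 0 0 0")

```text
time: 3.85
ee_pos: [0.3993, -0.2422, 0.1368]
tcp_rot: [0.001, 0.994, 0.112, 0.004]
ft_force: [0.3, 0.3, 1.1]
finger_gap: 0.0854
```

```bash
python3 - <<'E'
from h import *
rows([.3963,-.242,.132],0.202,1)
E
```

```text
t 3.85 p [ 0.3993 -0.2422  0.1368] yaw 0.2235 z [ 0.008 -0.002 -1.   ] F [0.3 0.3 1.1] T [-0.03 -0.02  0.02] gap 0.0854 j [ 0.07  0.29  0.49  2.11 -0.2   0.77 -0.67]
1 -0.29 -0.08 0.48 0.00 -0.01 0.02
```

carry_out(targets="-0.3 -0.1 0.4 0 -0.01 0.02; 0 0 0 0 0 0")

```text
time: 4.05
ee_pos: [0.3968, -0.2424, 0.1339]
tcp_rot: [0.002, 0.995, 0.1, -0.0]
ft_force: [-0.3, -0.3, -0.9]
finger_gap: 0.0848
```

```bash
python3 - <<'E'
from h import *
rows([.3963,-.242,.132],0.202,1)
E
```

```text
t 4.05 p [ 0.3968 -0.2424  0.1339] yaw 0.2011 z [-0.    -0.005 -1.   ] F [-0.3 -0.3 -0.9] T [-0.02  0.02 -0.03] gap 0.0848 j [ 0.06  0.3   0.49  2.12 -0.2   0.77 -0.69]
1 -0.04 -0.05 0.19 0.00 0.00 -0.00
```

Well placed. I'll close the jaws.

carry_out(targets="0 0 0 0 0 0; 0 0 0 0 0 0; 0 0 0 0 0 0; 0 0 0 0 0 0; 0 0 0 0 0 0; 0 0 0 0 0 0; 0 0 0 0 0 0; 0 0 0 0 0 0", gripper=1)

```text
time: 4.85
ee_pos: [0.3971, -0.2424, 0.1341]
tcp_rot: [0.003, 0.995, 0.1, -0.0]
ft_force: [0.3, 0.0, -0.3]
finger_gap: 0.0128
```

```bash
python3 - <<'E'
from h import *
state()
E
```

```text
t 4.85 p [ 0.3971 -0.2424  0.1341] yaw 0.2012 z [ 0.    -0.005 -1.   ] F [ 0.3  0.  -0.3] T [ 0.01 -0.04  0.03] gap 0.0128 j [ 0.06  0.3   0.49  2.11 -0.2   0.77 -0.69]
```

carry_out(targets="0 0 0 0 0 -0.1; 0 0 0 0 0 -0.12; 0 0 0 0 0 -0.12; 0 0 0 0 0 -0.12")

```text
time: 5.25
ee_pos: [0.397, -0.2423, 0.1341]
tcp_rot: [0.002, 0.943, 0.332, -0.001]
ft_force: [1.1, 2.1, -0.0]
finger_gap: 0.0126
```

```bash
python3 - <<'E'
from h import *
state()
E
```

```text
t 5.25 p [ 0.397  -0.2423  0.1341] yaw 0.676 z [-0.    -0.005 -1.   ] F [ 1.1  2.1 -0. ] T [ 0.26 -0.17 -0.08] gap 0.0126 j [ 0.14  0.29  0.39  2.11 -0.15  0.76 -0.26]
```

carry_out(targets="0 0 0 0 0 -0.12; 0 0 0 0 0 -0.12; 0 0 0 0 0 -0.12; 0 0 0 0 0 -0.12; 0 0 0 0 0 -0.12; 0 0 0 0 0 -0.12; 0 0 0 0 0 -0.12; 0 0 0 0 0 -0.12")

```text
time: 6.05
ee_pos: [0.398, -0.2408, 0.1342]
tcp_rot: [0.001, 0.669, 0.743, -0.001]
ft_force: [-0.9, 1.0, -0.5]
finger_gap: 0.0127
```

```bash
python3 - <<'E'
from h import *
rows([.3965,-.242,.134],2.545,None)
E
```

```text
t 6.05 p [ 0.398  -0.2408  0.1342] yaw 1.6758 z [ 0.001 -0.003 -1.   ] F [-0.9  1.  -0.5] T [ 0.22 -0.   -0.04] gap 0.0127 j [ 0.31  0.28  0.2   2.11 -0.08  0.76  0.66]
7 -0.02 -0.02 0.00 -0.00 0.00 -0.12; -0.01 -0.02 0.00 -0.00 0.00 -0.12; -0.01 -0.03 0.00 -0.00 0.00 -0.12; -0.01 -0.03 0.00 -0.00 0.00 -0.12; -0.00 -0.03 0.00 -0.00 0.00 -0.12; 0.00 -0.03 0.00 -0.00 0.00 -0.12; 0.00 -0.03 0.00 -0.00 0.00 -0.12
```

carry_out(targets="0 0 0 0 0 -0.12; 0 0 0 0 0 -0.12; 0 0 0 0 0 -0.12; 0 0 0 0 0 -0.12; 0 0 0 0 0 -0.12; 0 0 0 0 0 -0.12; 0 0 0 0 0 -0.12; 0 0 0 0 0 0")

```text
time: 6.85
ee_pos: [0.3972, -0.2395, 0.1341]
tcp_rot: [-0.0, 0.291, 0.957, 0.0]
ft_force: [-0.2, 1.3, 1.0]
finger_gap: 0.0127
```

```bash
python3 - <<'E'
from h import *
rows([.3965,-.242,.134],2.545,None)
for n in ("wrist","side"):
    w=get_image(n);cv2.imwrite(f"pics/{n}3.png",w["image"][:,:,::-1])
crop(w["image"],240,190,400,310,5,"side3c.png")
E
```

```text
t 6.85 p [ 0.3972 -0.2395  0.1341] yaw 2.5501 z [-0.     0.001 -1.   ] F [-0.2  1.3  1. ] T [ 0.25 -0.02  0.04] gap 0.0127 j [ 0.45  0.28  0.04  2.1  -0.02  0.76  1.48]
1 -0.09 -0.25 0.01 0.00 -0.00 0.01
```

View pics/wrist3.png

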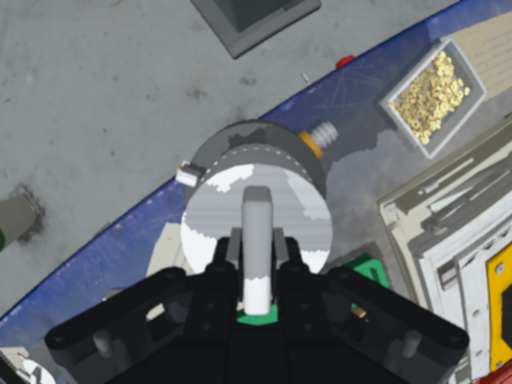

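View pics/side3c.png

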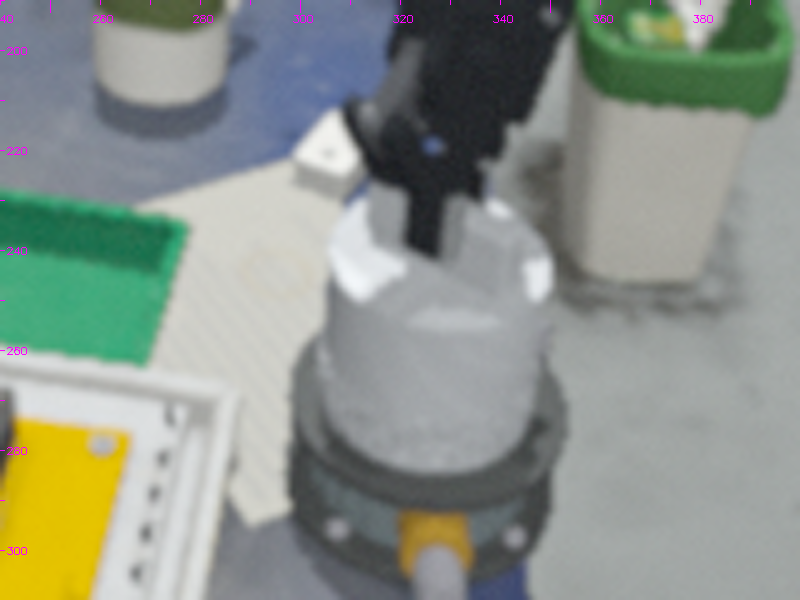

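carry_out(targets="0 -0.2 -0.3 0 0 0; 0 0 -1 0 0 0; 0 0 -1 0 0 0; 0 0 -1 0 0 0")

```text
time: 7.35
ee_pos: [0.394, -0.2402, 0.1673]
tcp_rot: [-0.003, 0.296, 0.955, 0.001]
ft_force: [-0.1, -0.5, -1.9]
finger_gap: 0.0127
```

```bash
python3 - <<'E'
from h import *
rows([.3965,-.242,.235],2.545,5)
w=get_image("wrist");cv2.imwrite(f"pics/w4.png",w["image"][:,:,::-1])
w=get_image("side");crop(w["image"],240,190,400,310,5,"side4c.png")
E
```

```text
t 7.35 p [ 0.394  -0.2402  0.1673] yaw 2.5401 z [-0.005  0.003 -1.   ] F [-0.1 -0.5 -1.9] T [ 0.02 -0.05  0.06] gap 0.0127 j [ 0.45  0.22  0.04  2.08 -0.01  0.85  1.47]
5 -0.05 -0.00 -1.35 -0.00 -0.00 -0.00; -0.05 -0.00 -1.35 -0.00 -0.00 -0.00; -0.06 -0.00 -1.35 -0.00 -0.00 -0.00; -0.06 -0.00 -1.35 -0.00 -0.00 -0.00; -0.06 -0.00 -1.35 -0.00 -0.00 -0.00
```

View pics/side4c.png

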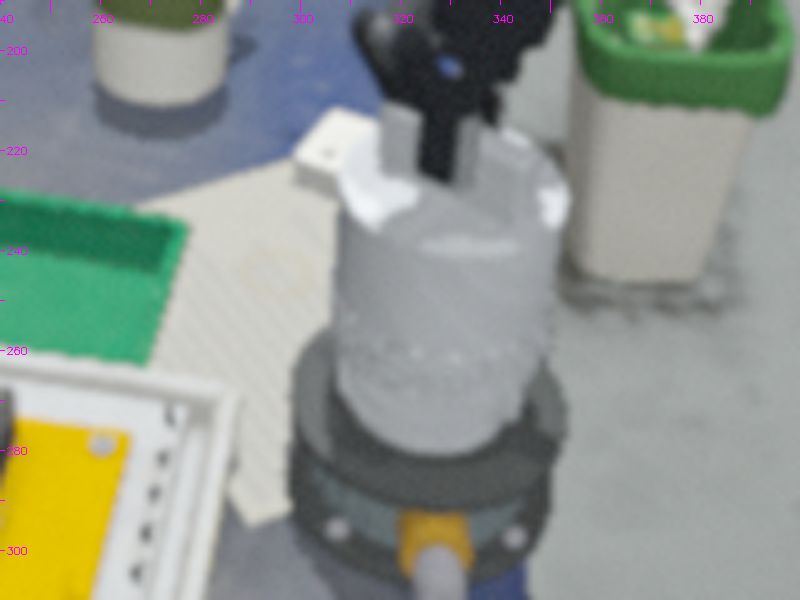

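The cap lifts freely: the force is -1.9 N, which matches its weight. I'll lift it clear.

carry_out(targets="-0.2 0 -1.4 0 0 0; -0.1 0 -1.4 0 0 0; -0.1 0 -1.4 0 0 0; -0.1 0 -1.6 0 0 0; -0.1 0 -1.6 0 0 0; 0 0 -1.5 0 0 0; 0 0 -1 0 0 0")

```text
time: 8.15
ee_pos: [0.3999, -0.2448, 0.272]
tcp_rot: [-0.0, 0.297, 0.955, -0.0]
ft_force: [-1.0, -0.2, -1.8]
finger_gap: 0.0128
```

```bash
python3 - <<'E'
from h import *
rows([.5723,-.3152,.26],2.545,6)
rows([.5723,-.3152,.26],1.466,8)
w=get_image("wrist");cv2.imwrite(f"pics/w5.png",w["image"][:,:,::-1])
w=get_image("scene");crop(w["image"],110,120,270,260,5,"sc5.png")
E
```

```text
t 8.15 p [ 0.3999 -0.2448  0.272 ] yaw 2.5385 z [-0.001 -0.    -1.   ] F [-1.  -0.2 -1.8] T [-0.02 -0.07 -0.01] gap 0.0128 j [ 0.45  0.1   0.05  1.95 -0.    1.09  1.46]
6 -3.03 0.66 0.20 -0.00 -0.00 -0.00; -3.03 0.66 0.20 -0.00 -0.00 -0.00; -3.03 0.66 0.20 -0.00 -0.00 -0.00; -3.03 0.65 0.20 -0.00 -0.00 -0.00; -3.03 0.65 0.20 -0.00 -0.00 -0.00; -3.04 0.65 0.20 -0.00 -0.00 -0.00
t 8.15 p [ 0.3999 -0.2448  0.272 ] yaw 2.5385 z [-0.001 -0.    -1.   ] F [-1.  -0.2 -1.8] T [-0.02 -0.07 -0.01] gap 0.0128 j [ 0.45  0.1   0.05  1.95 -0.    1.09  1.46]
8 -2.27 0.50 0.15 -0.00 -0.00 0.13; -2.19 0.80 0.15 -0.00 -0.00 0.13; -2.06 1.08 0.15 -0.00 -0.00 0.13; -1.90 1.35 0.15 -0.00 -0.00 0.13; -1.70 1.59 0.15 -0.00 -0.00 0.13; -1.47 1.80 0.15 -0.00 -0.00 0.13; -1.22 1.98 0.15 -0.00 -0.00 0.13; -0.94 2.13 0.15 -0.00 -0.00 0.13
```

View pics/sc5.png

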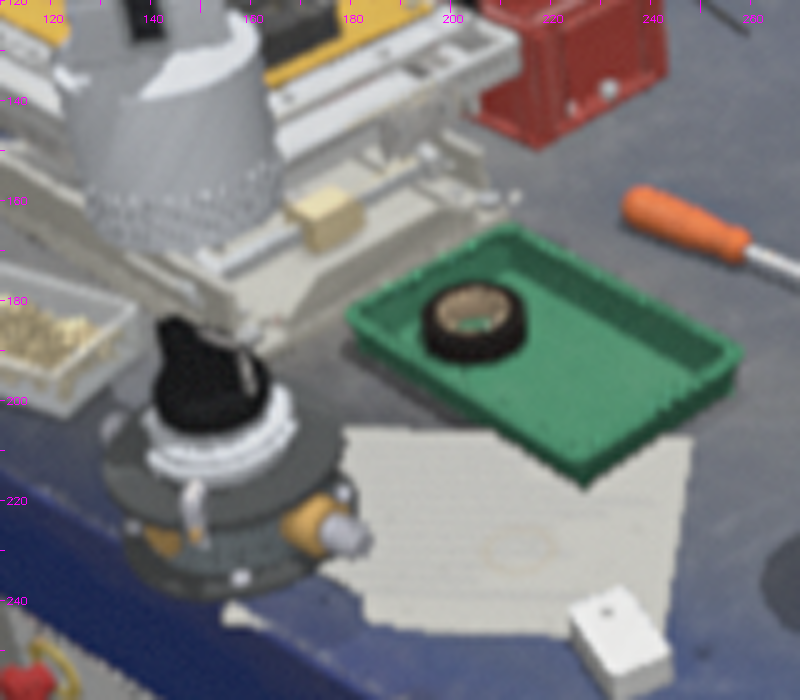

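View pics/w5.png

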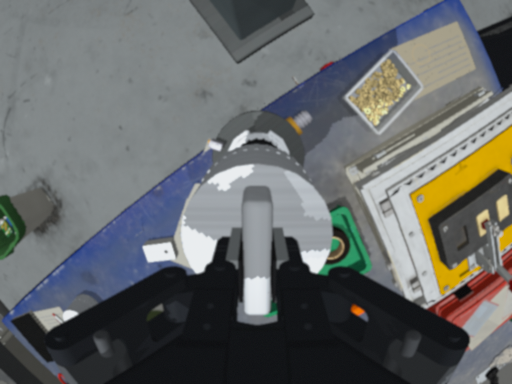

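```bash
python3 - <<'E'
import cv2
from h import *
im=cv2.imread("pics/w5.png")[:,:,::-1]
crop(np.ascontiguousarray(im),165,130,350,325,4,"w5c.png")
E
```

```text
(no output)
```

View pics/w5c.png

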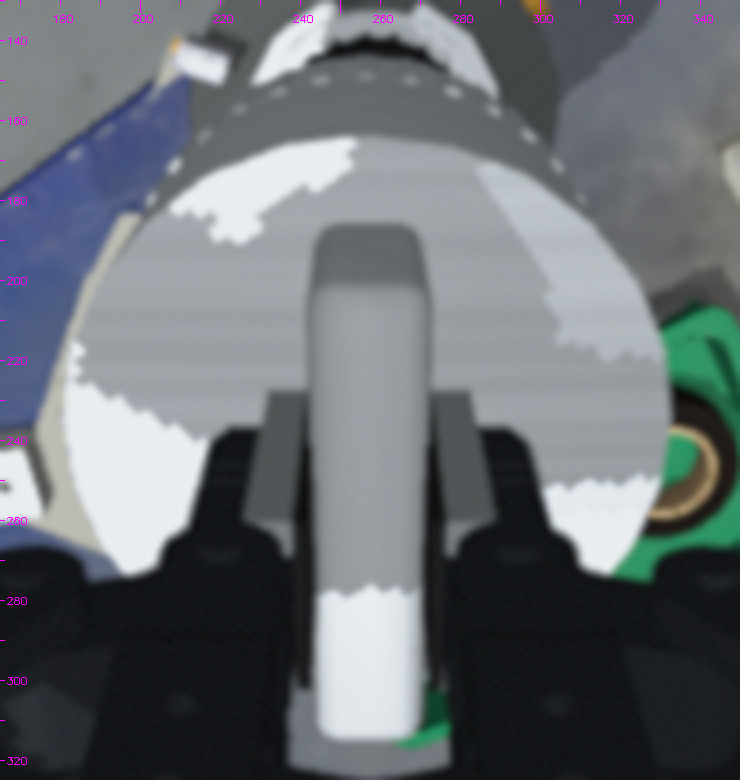

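```bash
python3 - <<'E'
from h import *
from scipy.optimize import least_squares
s=state();w=get_image("wrist")
rim=[(256,164),(232,167),(210,177),(195,190),(186,207),(182,228),(184,245),(190,262),(197,273),(280,167),(300,176),(315,189),(326,206),(332,228),(331,250),(324,266)]
for dz in (.005,.006,.007):
    P=np.array([onz(w,u,v,s["ee_pos"][2]-dz,True) for u,v in rim])
    T=q2R(s["tcp_rot"]).inv().apply(P-s["ee_pos"])[:,:2]
    f=least_squares(lambda p:np.hypot(*(T-p[:2]).T)-p[2],[0,0,.043]);print(dz,f.x,abs(f.fun).max())
rows([.5723,-.3152,.26],1.6,7)
E
```

```text
t 8.25 p [ 0.4005 -0.245   0.2723] yaw 2.5386 z [ 0.001 -0.001 -1.   ] F [-0.1 -0.2 -2.4] T [ 0.    0.02 -0.01] gap 0.0123 j [ 0.45  0.1   0.05  1.95 -0.    1.09  1.46]
0.005 [-0.00065865 -0.00047016  0.04225604] 0.0009071244480728796
0.006 [-0.00115163 -0.00046865  0.0425433 ] 0.000913290881554521
0.007 [-0.0016446  -0.00046714  0.04283056] 0.0009194572203265541
t 8.3 p [ 0.3999 -0.2447  0.2711] yaw 2.5386 z [-0.001  0.    -1.   ] F [-0.1 -0.5 -2.1] T [ 0.02 -0.01 -0.02] gap 0.0127 j [ 0.45  0.1   0.05  1.95 -0.    1.09  1.46]
7 -2.60 0.57 0.16 -0.00 -0.00 0.13; -2.50 0.91 0.16 -0.00 -0.00 0.13; -2.36 1.24 0.16 -0.00 -0.00 0.13; -2.17 1.54 0.16 -0.00 -0.00 0.13; -1.95 1.82 0.16 -0.00 -0.00 0.13; -1.69 2.06 0.16 -0.00 -0.00 0.13; -1.39 2.27 0.16 -0.00 -0.00 0.13
```

carry_out(targets="-2.6 0.6 0.1 0 0 0.13; -2.5 0.9 0.1 0 0 0.13; -2.4 1.2 0.1 0 0 0.13; -2.2 1.5 0.2 0 0 0.13; -2.0 1.8 0.2 0 0 0.13; -1.7 2.1 0.2 0 0 0.13; -1.4 2.3 0.2 0 0 0.13; 0 0 0 0 0 0")

```text
time: 9.1
ee_pos: [0.5737, -0.3168, 0.247]
tcp_rot: [-0.008, 0.7, 0.714, -0.003]
ft_force: [-0.7, 0.5, -1.9]
finger_gap: 0.0127
```

```bash
python3 - <<'E'
from h import *
import pickle
rows([.5723,-.314,.13],1.6,5)
w=get_image("wrist");cv2.imwrite(f"pics/w6.png",w["image"][:,:,::-1])
d=get_image("scene");s=get_image("side");pickle.dump((w,d,s),open("v6.pkl","wb"))
crop(d["image"],150,80,310,220,5,"sc6.png")
crop(s["image"],180,150,340,290,5,"si6.png")
E
```

```text
t 9.1 p [ 0.5737 -0.3168  0.247 ] yaw 1.59 z [-0.015  0.006 -1.   ] F [-0.7  0.5 -1.9] T [0.03 0.01 0.02] gap 0.0127 j [ 0.34  0.48  0.17  1.52 -0.08  1.17  0.55]
5 0.04 0.01 2.34 -0.00 -0.00 -0.00; 0.04 0.00 2.34 -0.00 -0.00 -0.00; 0.05 -0.00 2.34 -0.00 -0.00 -0.00; 0.05 -0.01 2.34 -0.00 -0.00 -0.00; 0.05 -0.02 2.34 -0.00 -0.00 -0.00
```

View pics/w6.png

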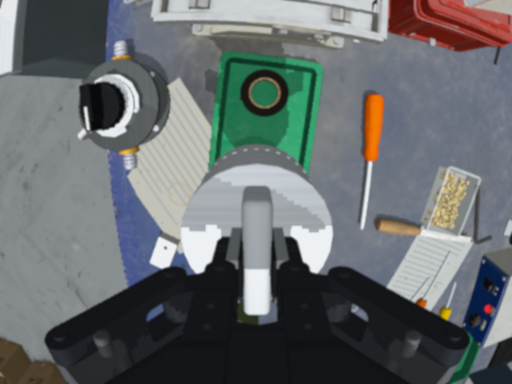

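View pics/sc6.png

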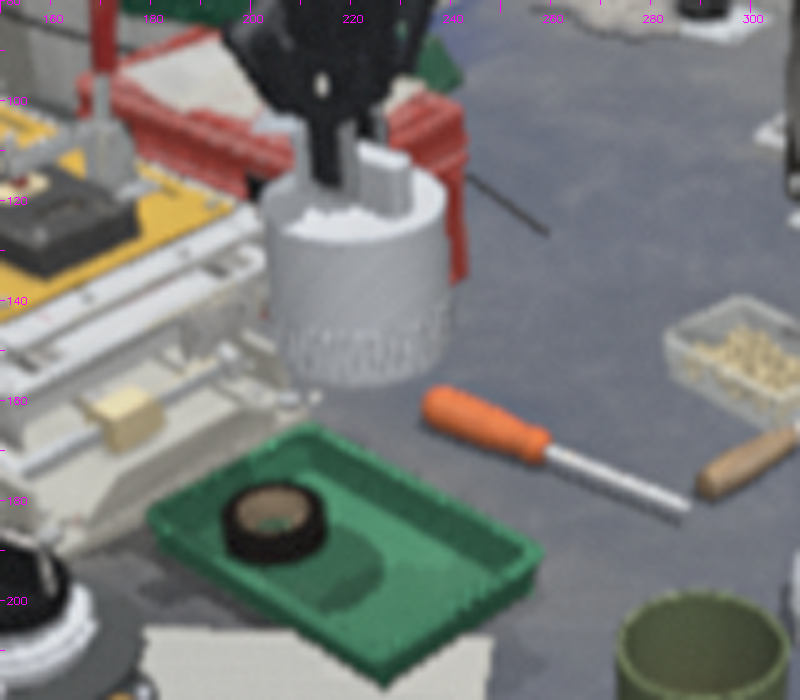

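View pics/si6.png

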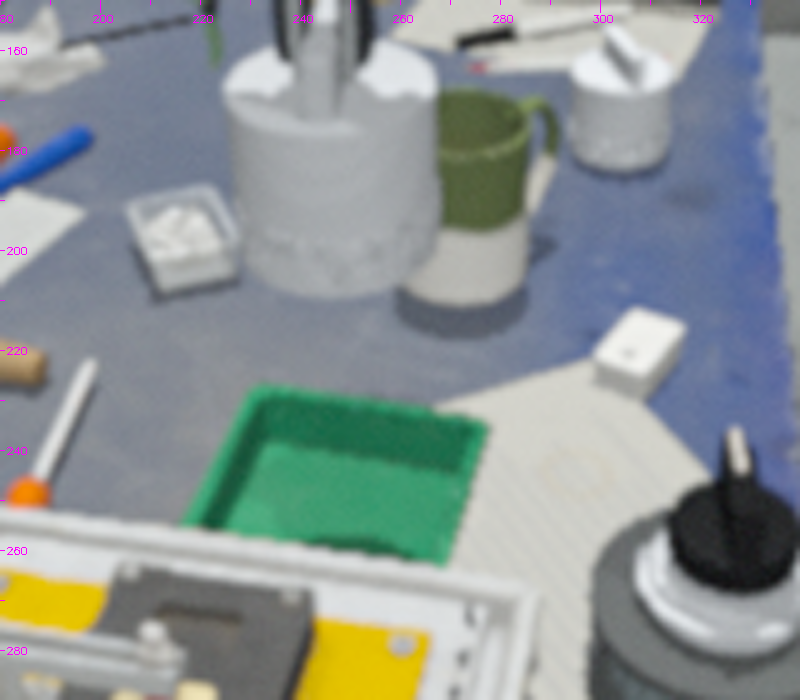

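```bash
python3 - <<'E'
from h import *
import pickle
w,d,s=pickle.load(open("v6.pkl","rb"))
im=w["image"];crop(im,200,40,340,190,5,"w6c.png")
crop(im,70,30,180,180,5,"w6k.png")
E
```

```text
(no output)
```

View pics/w6c.png

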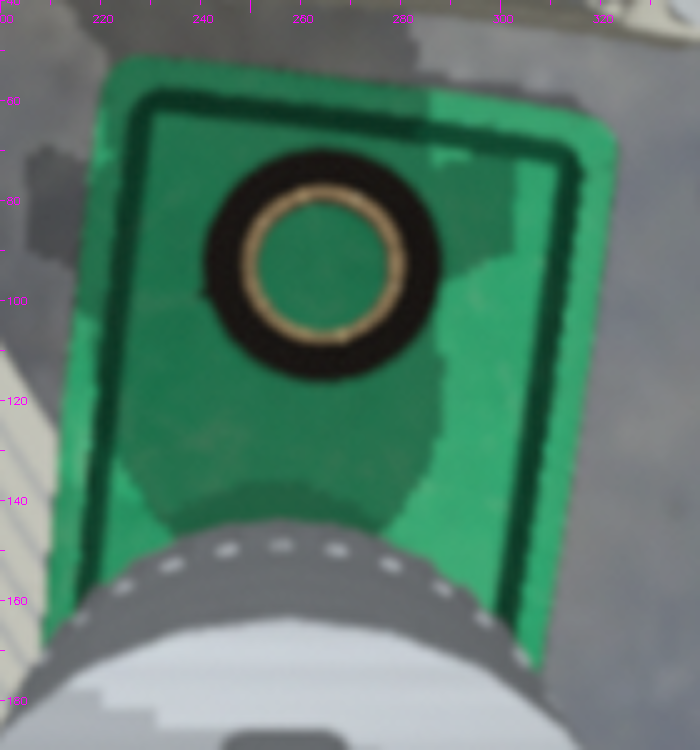

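View pics/w6k.png

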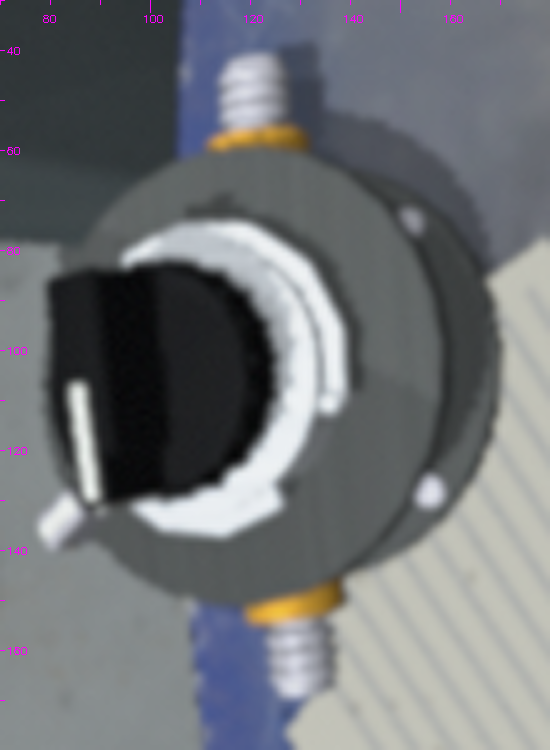

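```bash
python3 - <<'E'
from h import *
import pickle
w,d,s=pickle.load(open("v6.pkl","rb"))
o=lambda u,v,z:onz(w,u,v,z,True)[:2]
L=np.array([o(218,80,.03),o(209,165,.03)]);Rr=np.array([o(322,78,.03),o(309,166,.03)]);F=np.array([o(230,52,.03),o(312,62,.03)])
for X in (L,Rr,F): v=X[0]-X[1];print(X.round(4).tolist(),np.arctan2(v[1],v[0]))
y=-.105;e=np.array([-np.sin(y),np.cos(y)]);x=np.array([np.cos(y),np.sin(y)])
cx=(L.mean(0)@x+Rr.mean(0)@x)/2; cy=F.mean(0)@e-.098
print("width",Rr.mean(0)@x-L.mean(0)@x,"centre",cx*x+cy*e,"target",cx*x+(cy-.034)*e)
p=o(85.5,107,.12);q=o(89,130,.12);print("pointer",p,q,np.arctan2(*(q-p)[::-1]))
a=np.array([.3964,-.242]);print("tip ang",np.arctan2(*(q-a)[::-1]),np.hypot(*(q-a)))
i=o(83,132,.068);print("index",i,np.arctan2(*(i-a)[::-1]),np.hypot(*(i-a)))
E
```

```text
[[0.5221, -0.2157], [0.5109, -0.3206]] 1.464753475888452
[[0.6467, -0.2096], [0.6354, -0.319]] 1.4678853307683153
[[0.5359, -0.1813], [0.634, -0.1907]] 3.045781911896011
width 0.1234644477831015 centre [ 0.57696132 -0.28366541] target [ 0.57339788 -0.31747816]
pointer [ 0.39662963 -0.24180387] [ 0.39979821 -0.26570502] -1.438994872857136
tip ang -1.4284125543372537 0.023947353495517236
index [ 0.35665001 -0.27149614] -2.5032045233279097 0.04949831894089618
```

carry_out(targets="0 0 2.5 0 0.02 0; 0 0 2.5 0 0 0; 0 0 2.5 0 0 0; 0 0 2.5 0 0 0; 0 0 2.0 0 0 0; 0 0 0 0 0 0")

```text
time: 9.85
ee_pos: [0.5634, -0.3133, 0.1274]
tcp_rot: [-0.015, 0.697, 0.717, 0.004]
ft_force: [-0.2, 1.2, -1.2]
finger_gap: 0.0126
```

```bash
python3 - <<'E'
from h import *
rows([.573,-.315,.10],1.59,1)
E
```

```text
t 9.85 p [ 0.5634 -0.3133  0.1274] yaw 1.5981 z [-0.015  0.027 -1.   ] F [-0.2  1.2 -1.2] T [-0.01 -0.04  0.03] gap 0.0126 j [ 0.37  0.58  0.15  1.64 -0.12  0.95  0.59]
1 -0.28 1.00 2.72 -0.01 -0.03 0.01
```

carry_out(targets="-0.1 0.5 1.0 -0.01 -0.03 0.01; -0.1 0.4 0.8 0 0 0; 0 0 0 0 0 0")

```text
time: 10.15
ee_pos: [0.5716, -0.3158, 0.1119]
tcp_rot: [0.0, 0.701, 0.713, -0.002]
ft_force: [-0.4, 0.2, -1.0]
finger_gap: 0.0126
```

```bash
python3 - <<'E'
from h import *
rows([.573,-.315,.095],1.59,1)
E
```

```text
t 10.15 p [ 0.5716 -0.3158  0.1119] yaw 1.5888 z [-0.003 -0.004 -1.   ] F [-0.4  0.2 -1. ] T [ 0.03 -0.01  0.02] gap 0.0126 j [ 0.35  0.6   0.16  1.65 -0.11  0.9   0.56]
1 0.08 0.14 1.69 -0.00 0.00 -0.00
```

carry_out(targets="0.1 0.2 1.0 0 0 0; 0 0.1 0.7 0 0 0; 0 0 0 0 0 0")

```text
time: 10.45
ee_pos: [0.5758, -0.3159, 0.0963]
tcp_rot: [0.002, 0.701, 0.714, -0.001]
ft_force: [-0.8, -0.1, -1.6]
finger_gap: 0.0125
```

```bash
python3 - <<'E'
from h import *
rows([.573,-.315,.084],1.59,1)
d=get_image("scene");crop(d["image"],150,80,310,220,5,"sc7.png")
E
```

```text
t 10.45 p [ 0.5758 -0.3159  0.0963] yaw 1.589 z [ 0.    -0.004 -1.   ] F [-0.8 -0.1 -1.6] T [-0.07  0.05 -0.  ] gap 0.0125 j [ 0.35  0.63  0.15  1.65 -0.11  0.87  0.56]
1 0.10 -0.28 1.23 0.00 0.00 -0.00
```

View pics/sc7.png

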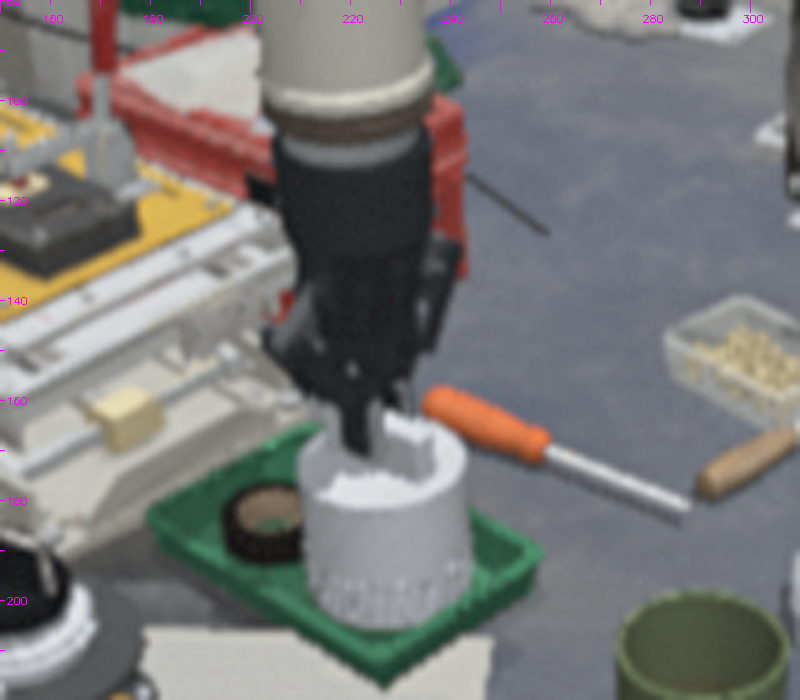

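The cap is inside the tray walls and clear of the tape. I'll lower it gently.

carry_out(targets="0.1 -0.2 0.5 0 0 0; 0 -0.1 0.3 0 0 0; 0 0 0 0 0 0")

```text
time: 10.8
ee_pos: [0.5727, -0.3155, 0.0884]
tcp_rot: [0.002, 0.701, 0.713, -0.001]
ft_force: [0.6, 0.3, -1.7]
finger_gap: 0.0124
```

```bash
python3 - <<'E'
from h import *
rows([.573,-.315,.084],1.59,1)
E
```

```text
t 10.8 p [ 0.5727 -0.3155  0.0884] yaw 1.5887 z [ 0.001 -0.005 -1.   ] F [ 0.6  0.3 -1.7] T [ 0.02 -0.01 -0.01] gap 0.0124 j [ 0.35  0.63  0.15  1.66 -0.11  0.85  0.57]
1 0.05 0.03 0.44 0.00 0.00 -0.00
```

carry_out(targets="0 0 0.2 0 0 0; 0 0 0 0 0 0; 0 0 0.15 0 0 0; 0 0 0 0 0 0")

```text
time: 11.2
ee_pos: [0.5729, -0.3159, 0.0851]
tcp_rot: [0.002, 0.701, 0.713, -0.001]
ft_force: [0.1, 0.6, -1.1]
finger_gap: 0.0128
```

```bash
python3 - <<'E'
from h import *
rows([.573,-.315,.084],1.59,1)
E
```

```text
t 11.2 p [ 0.5729 -0.3159  0.0851] yaw 1.5884 z [ 0.002 -0.005 -1.   ] F [ 0.1  0.6 -1.1] T [0.05 0.04 0.01] gap 0.0128 j [ 0.35  0.64  0.15  1.66 -0.11  0.85  0.57]
1 0.09 0.01 0.11 0.00 0.01 -0.00
```

carry_out(targets="0 0 0.1 0 0 0; 0 0 0.1 0 0 0; 0 0 0 0 0 0")

```text
time: 11.5
ee_pos: [0.5732, -0.3161, 0.0849]
tcp_rot: [0.003, 0.701, 0.713, -0.001]
ft_force: [-0.1, -0.0, -0.1]
finger_gap: 0.0129
```

```bash
python3 - <<'E'
from h import *
state()
E
```

```text
t 11.5 p [ 0.5732 -0.3161  0.0849] yaw 1.5883 z [ 0.002 -0.005 -1.   ] F [-0.1 -0.  -0.1] T [ 0.16  0.14 -0.04] gap 0.0129 j [ 0.35  0.64  0.15  1.66 -0.11  0.85  0.57]
```

carry_out(targets="0 0 0.15 0 0 0; 0 0 0 0 0 0")

```text
time: 11.7
ee_pos: [0.5735, -0.3164, 0.0848]
tcp_rot: [0.003, 0.701, 0.713, -0.001]
ft_force: [-1.2, 0.1, 0.6]
finger_gap: 0.0127
```

```bash
python3 - <<'E'
from h import *
state()
E
```

```text
t 11.7 p [ 0.5735 -0.3164  0.0848] yaw 1.5883 z [ 0.003 -0.006 -1.   ] F [-1.2  0.1  0.6] T [0.27 0.19 0.  ] gap 0.0127 j [ 0.35  0.64  0.15  1.66 -0.11  0.85  0.57]
```

The cap is seated: the force now pushes up. Opening the jaws.

carry_out(targets="0 0 0 0 0 0; 0 0 0 0 0 0; 0 0 0 0 0 0; 0 0 0 0 0 0; 0 0 -0.5 0 0 0; 0 0 -1.5 0 0 0; 0 0 -3 0 0 0; 0 0 -4 0 0 0; 0 0 -4 0 0 0", gripper=-1)

```text
time: 12.6
ee_pos: [0.5697, -0.3137, 0.2142]
tcp_rot: [-0.002, 0.701, 0.713, -0.003]
ft_force: [1.5, 0.1, -0.5]
finger_gap: 0.0855
```

```bash
python3 - <<'E'
from h import *
rows([.3964,-.242,.25],1.70,None)
d=get_image("scene");crop(d["image"],150,80,310,220,5,"sc8.png")
w=get_image("wrist");cv2.imwrite(f"pics/w8.png",w["image"][:,:,::-1])
E
```

```text
t 12.6 p [ 0.5697 -0.3137  0.2142] yaw 1.5883 z [-0.007 -0.001 -1.   ] F [ 1.5  0.1 -0.5] T [-0.02 -0.06 -0.  ] gap 0.0855 j [ 0.33  0.49  0.17  1.58 -0.09  1.09  0.55]
5 1.49 -3.45 -0.69 -0.00 0.00 -0.02; 1.57 -3.41 -0.70 -0.00 0.00 -0.02; 1.65 -3.37 -0.70 -0.00 0.00 -0.02; 1.72 -3.34 -0.71 -0.00 0.00 -0.02; 1.80 -3.29 -0.71 -0.00 0.00 -0.02
```

View pics/sc8.png

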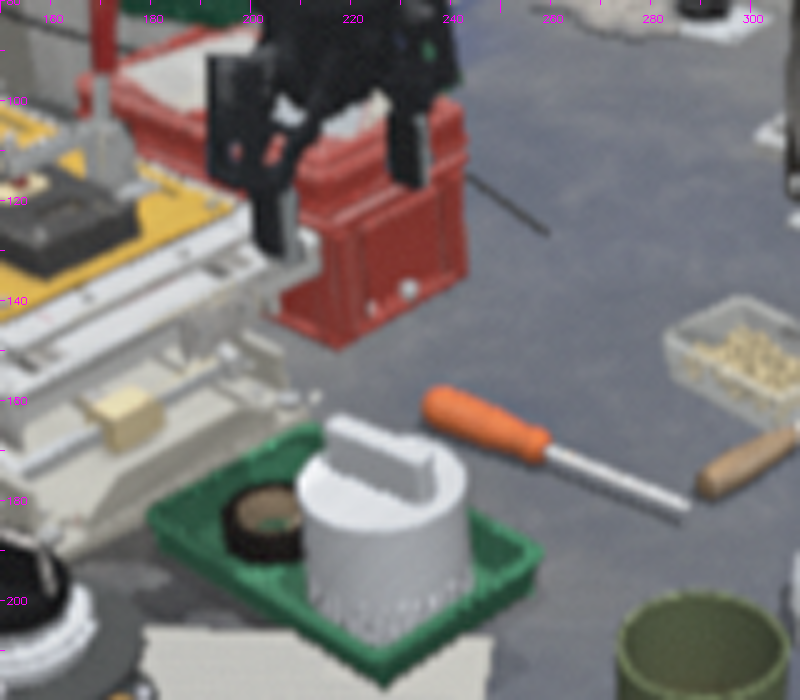

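View pics/w8.png

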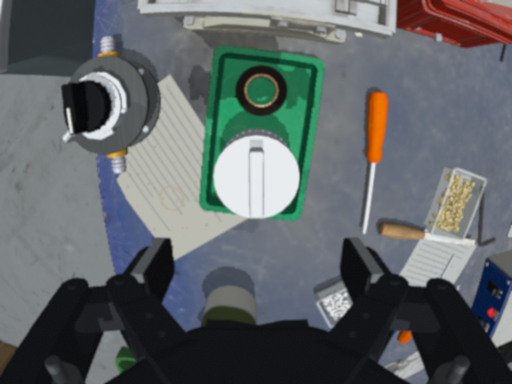

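carry_out(targets="1.5 -3.4 -0.7 0 0 -0.02; 1.6 -3.4 -0.7 0 0 -0.02; 1.6 -3.4 -0.7 0 0 -0.02; 1.7 -3.3 -0.7 0 0 -0.02; 1.8 -3.3 -0.7 0 0 -0.02; 0 0 0 0 0 0")

```text
time: 13.3
ee_pos: [0.3964, -0.2422, 0.259]
tcp_rot: [0.008, 0.663, 0.749, -0.0]
ft_force: [0.3, -0.9, -0.8]
finger_gap: 0.0852
```

```bash
python3 - <<'E'
from h import *
import pickle
rows([.3964,-.242,.15],1.707,None)
w=get_image("wrist");pickle.dump(w,open("w9.pkl","wb"));crop(w["image"],170,110,350,270,4,"w9.png")
E
```

```text
t 13.3 p [ 0.3964 -0.2422  0.259 ] yaw 1.6924 z [ 0.011 -0.01  -1.   ] F [ 0.3 -0.9 -0.8] T [ 0.01  0.01 -0.  ] gap 0.0852 j [ 0.33  0.09  0.17  1.99 -0.01  1.04  0.63]
3 0.05 -0.04 3.63 0.00 0.00 -0.00; 0.03 -0.02 3.63 0.00 0.00 -0.00; 0.02 -0.01 3.63 0.00 0.00 -0.00
```

View pics/w9.png

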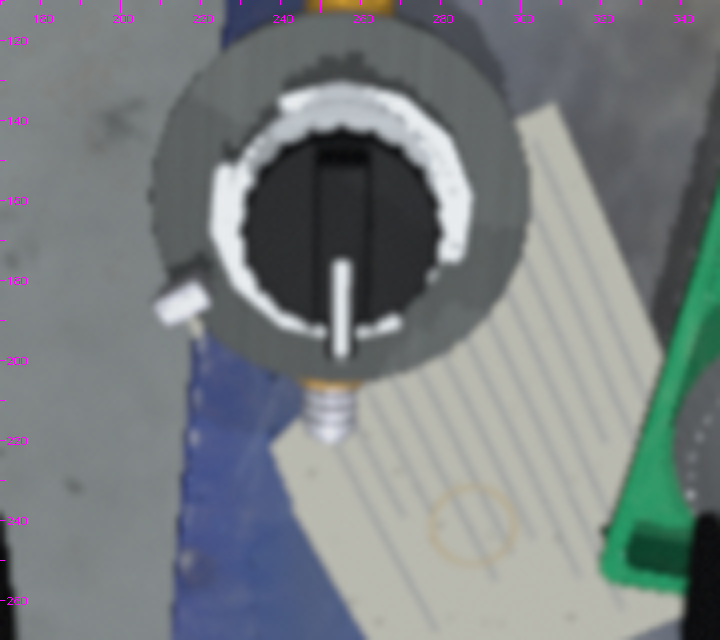

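```bash
python3 - <<'E'
from h import *
import pickle
from scipy.optimize import least_squares
w=pickle.load(open("w9.pkl","rb"));o=lambda u,v,z:onz(w,u,v,z,True)[:2]
rim=[(207.5,160),(212,140),(222,126),(236,116),(302,157),(299,137),(290,124),(297,175),(287,190),(274,199),(212,178),(228,193),(240,200)]
P=np.array([o(u,v,.052) for u,v in rim])
f=least_squares(lambda p:np.hypot(*(P-p[:2]).T)-p[2],[.396,-.242,.058]);print("collar",f.x,abs(f.fun).max());
sk=[(230.5,165),(234,152),(243,144),(280,165),(277,152),(268,144),(276,179),(236,180),(268,187),(244,187)]
P=np.array([o(u,v,.094) for u,v in sk])
f2=least_squares(lambda p:np.hypot(*(P-p[:2]).T)-p[2],[.396,-.242,.027]);print("skirt",f2.x,abs(f2.fun).max());
an=lambda v:np.arctan2(v[1],v[0])
p,q=o(255,176,.12),o(254.8,199,.12);print("ptr",p,q,an(q-p))
bl=[o(249,150,.12),o(262,150,.12)];print("bar back",np.mean(bl,0),an(q-np.mean(bl,0)))
c=[o(*t,.068) for t in [(208.5,186.5),(219,180.5),(222,185),(212,191)]]
ic=np.mean(c,0);print("index",ic,"longdir",an((c[0]+c[3]-c[1]-c[2])))
for a in (f.x[:2],f2.x[:2],np.array([.3964,-.242])): print("axis",a,"index ang",an(ic-a),np.hypot(*(ic-a)),"tip",an(q-a),np.hypot(*(q-a)))
E
```

```text
collar [ 0.39628876 -0.23796075  0.05630979] 0.001964358653989029
skirt [ 0.39619583 -0.23781416  0.0265152 ] 0.0006351844564259981
ptr [ 0.39610386 -0.24237501] [ 0.3987461  -0.26591781] -1.4590329327143863
bar back [ 0.39349216 -0.21683533] -1.4641593670367403
index [ 0.35323813 -0.27302286] longdir -2.4901974744929443
axis [ 0.39628876 -0.23796075] index ang -2.4581092783221496 0.05552214435834043 tip -1.4831248960756729 0.02806484829895831
axis [ 0.39619583 -0.23781416] index ang -2.4550063886466913 0.05554292290582357 tip -1.480299190233731 0.028219118786936653
axis [ 0.3964 -0.242 ] index ang -2.5183892750212813 0.05315415797143749 tip -1.4730190808777712 0.024032595698912924
```

carry_out(targets="0.1 0 3.6 0 0 0; 0 0 3.6 0 0 0; 0 0 3.0 0 0 0; 0 0 0 0 0 0")

```text
time: 13.75
ee_pos: [0.4075, -0.2464, 0.1595]
tcp_rot: [0.016, 0.663, 0.749, 0.003]
ft_force: [-1.3, 0.3, 0.0]
finger_gap: 0.0856
```

```bash
python3 - <<'E'
from h import *
rows([.3963,-.2405,.12],1.68,None)
w=get_image("wrist");crop(w["image"],150,130,370,310,3,"w10.png")
E
```

```text
t 13.75 p [ 0.4075 -0.2464  0.1595] yaw 1.6919 z [ 0.027 -0.017 -0.999] F [-1.3  0.3  0. ] T [0.07 0.15 0.01] gap 0.0856 j [ 0.34  0.24  0.16  2.09 -0.05  0.79  0.66]
1 0.80 -1.14 3.91 0.03 0.02 0.01
```

View pics/w10.png

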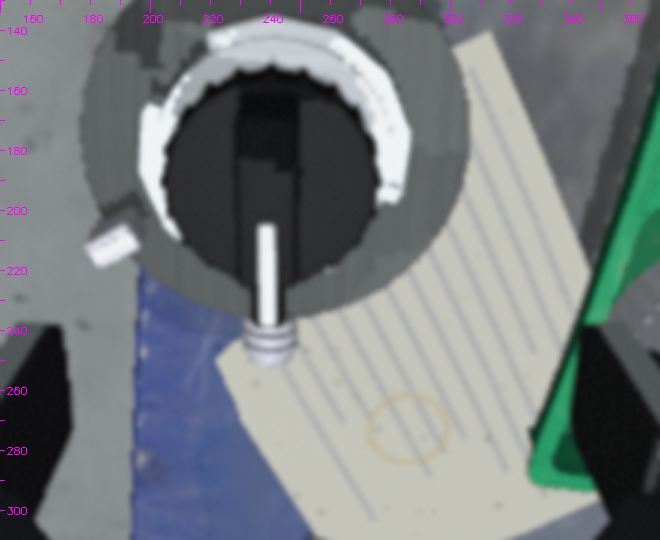

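carry_out(targets="0.4 -0.6 1.5 0.03 0.02 0.01; 0.4 -0.6 1.0 0 0 0; 0 0 0.5 0 0 0; 0 0 0 0 0 0")

```text
time: 14.2
ee_pos: [0.4015, -0.2435, 0.1355]
tcp_rot: [0.005, 0.667, 0.745, -0.0]
ft_force: [-0.1, -1.2, -0.1]
finger_gap: 0.0852
```

```bash
python3 - <<'E'
from h import *
rows([.3963,-.2405,.10],1.68,2)
w=get_image("wrist");crop(w["image"],150,130,370,310,3,"w11.png")
E
```

```text
t 14.2 p [ 0.4015 -0.2435  0.1355] yaw 1.6821 z [ 0.007 -0.007 -1.   ] F [-0.1 -1.2 -0.1] T [ 0.02 -0.02 -0.02] gap 0.0852 j [ 0.34  0.28  0.16  2.1  -0.06  0.76  0.65]
2 0.19 -0.25 1.77 0.00 0.00 0.00; 0.18 -0.25 1.77 0.00 0.00 0.00
```

View pics/w11.png

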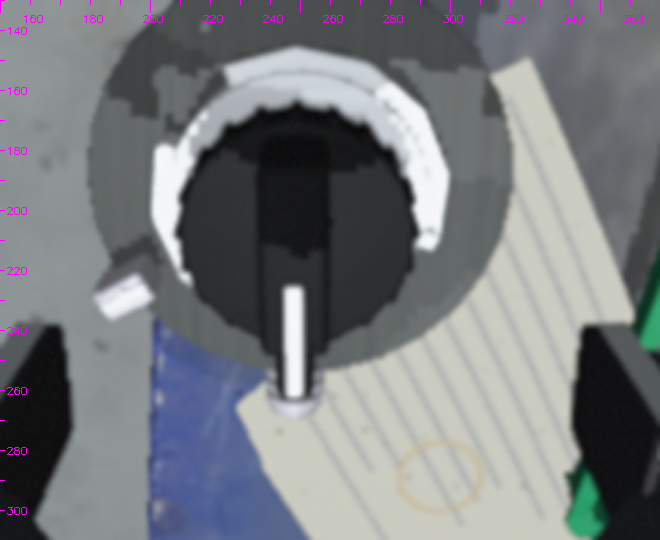

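carry_out(targets="0.2 -0.4 1.3 0.01 0.01 0; 0.2 -0.3 1.2 0 0 0; 0 -0.1 0.6 0 0 0; 0 0 0 0 0 0")

```text
time: 14.65
ee_pos: [0.3944, -0.2413, 0.1047]
tcp_rot: [-0.001, 0.667, 0.745, 0.0]
ft_force: [-0.4, -0.5, 0.5]
finger_gap: 0.0856
```

```bash
python3 - <<'E'
from h import *
rows([.3963,-.2405,.10],1.68,1)
w=get_image("wrist");crop(w["image"],150,150,370,340,3,"w12.png")
print(onz(w,0,0,.12,True)[:2])
import pickle;pickle.dump(w,open("w12.pkl","wb"))
E
```

```text
t 14.65 p [ 0.3944 -0.2413  0.1047] yaw 1.6824 z [-0.001  0.001 -1.   ] F [-0.4 -0.5  0.5] T [-0.01 -0.   -0.06] gap 0.0856 j [ 0.36  0.33  0.15  2.13 -0.08  0.69  0.68]
1 0.06 0.20 0.47 -0.00 -0.00 0.00
[ 0.23061352 -0.11102588]
```

View pics/w12.png

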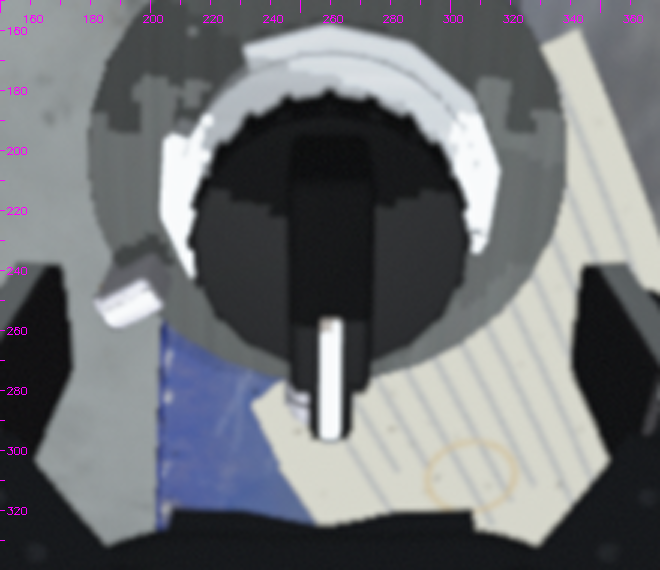

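```bash
python3 - <<'E'
from h import *
import pickle
w=pickle.load(open("w12.pkl","rb"));o=lambda u,v,z:onz(w,u,v,z,True)[:2]
an=lambda v:np.arctan2(v[1],v[0])
a,b=o(259.5,257,.12),o(259.5,297,.12);print(a,b,an(b-a), "back",o(261,197,.12))
c=[o(*t,.068) for t in [(182,251),(200,243.5),(203,250),(188,259)]];print(np.mean(c,0),an(c[0]+c[3]-c[1]-c[2]))
ax=b-.026*np.array([np.cos(-1.46),np.sin(-1.46)]);print(ax,an(np.mean(c,0)-ax))
E
```

```text
[ 0.39579065 -0.24172165] [ 0.39863454 -0.26615475] -1.4549227119299404 back [ 0.39293074 -0.21109296]
[ 0.35360142 -0.27210992] -2.5187375536039047
[ 0.39575973 -0.24031417] -2.49540971628217
```

carry_out(targets="0.1 0.15 0.4 0 0 0; 0 0 0 0 0 0")

```text
time: 14.9
ee_pos: [0.3967, -0.2405, 0.1012]
tcp_rot: [0.0, 0.667, 0.745, 0.0]
ft_force: [-0.0, -0.0, 1.2]
finger_gap: 0.0853
```

```bash
python3 - <<'E'
from h import *
rows([.396,-.2405,.10],1.68,1)
E
```

```text
t 14.9 p [ 0.3967 -0.2405  0.1012] yaw 1.6821 z [ 0.001  0.    -1.   ] F [-0.  -0.   1.2] T [ 0.04 -0.    0.01] gap 0.0853 j [ 0.36  0.33  0.15  2.13 -0.08  0.68  0.67]
1 0.01 -0.07 0.12 0.00 -0.00 0.00
```

Now I'll pinch the bar.

carry_out(targets="0 0 0 0 0 0; 0 0 0 0 0 0; 0 0 0 0 0 0; 0 0 0 0 0 0; 0 0 0 0 0 0; 0 0 0 0 0 0; 0 0 0 0 0 0", gripper=1)

```text
time: 15.6
ee_pos: [0.3963, -0.2409, 0.1024]
tcp_rot: [0.0, 0.667, 0.745, 0.0]
ft_force: [-0.8, 0.1, 2.1]
finger_gap: 0.0127
```

carry_out(targets="0 0 0.4 0 0 0; 0 0 0.4 0 0 0; 0 0 0 0 0 0")

```text
time: 15.9
ee_pos: [0.3963, -0.241, 0.0956]
tcp_rot: [0.0, 0.667, 0.745, 0.0]
ft_force: [-3.7, 1.4, 10.6]
finger_gap: 0.0127
```

```bash
python3 - <<'E'
from h import *
state()
E
```

```text
t 15.9 p [ 0.3963 -0.241   0.0956] yaw 1.6816 z [ 0.001  0.    -1.   ] F [-3.7  1.4 10.6] T [0.33 0.71 0.01] gap 0.0127 j [ 0.36  0.34  0.15  2.13 -0.08  0.67  0.68]
```

carry_out(targets="0 0 0.3 0 0 0; 0 0 0.2 0 0 0; 0 0 0.1 0 0 0")

```text
time: 16.2
ee_pos: [0.3964, -0.241, 0.0944]
tcp_rot: [-0.0, 0.667, 0.745, 0.001]
ft_force: [-5.6, 1.5, 11.4]
finger_gap: 0.0121
```

```bash
python3 - <<'E'
from h import *
state()
E
```

```text
t 16.2 p [ 0.3964 -0.241   0.0944] yaw 1.6811 z [ 0.001  0.002 -1.   ] F [-5.6  1.5 11.4] T [ 0.53  0.95 -0.01] gap 0.0121 j [ 0.36  0.35  0.15  2.13 -0.09  0.67  0.68]
```

carry_out(targets="0 0 0.4 0 0 0; 0 0 0.4 0 0 0")

```text
time: 16.4
ee_pos: [0.3967, -0.2413, 0.0937]
tcp_rot: [-0.001, 0.667, 0.745, 0.002]
ft_force: [-17.7, 8.9, 62.6]
finger_gap: 0.0126
```

```bash
python3 - <<'E'
from h import *
state()
E
```

```text
t 16.4 p [ 0.3967 -0.2413  0.0937] yaw 1.6805 z [ 0.002  0.004 -1.   ] F [-17.7   8.9  62.6] T [2.26 4.13 0.05] gap 0.0126 j [ 0.36  0.35  0.15  2.13 -0.09  0.67  0.68]
```

carry_out(targets="0 0 0.1 0 0 0; 0 0 0.1 0 0 0.05")

```text
time: 16.6
ee_pos: [0.3963, -0.241, 0.0952]
tcp_rot: [-0.001, 0.686, 0.728, 0.003]
ft_force: [-4.0, 1.6, 10.5]
finger_gap: 0.0125
```

```bash
python3 - <<'E'
from h import *
state()
E
```

```text
t 16.6 p [ 0.3963 -0.241   0.0952] yaw 1.6298 z [ 0.002  0.005 -1.   ] F [-4.   1.6 10.5] T [0.26 0.72 0.06] gap 0.0125 j [ 0.35  0.35  0.16  2.13 -0.1   0.67  0.64]
```

carry_out(targets="0 0 0.25 0 0 0.07; 0 0 0.22 0 0 0.08; 0 0 0.22 0 0 0.08")

```text
time: 16.9
ee_pos: [0.3964, -0.2413, 0.0941]
tcp_rot: [-0.001, 0.768, 0.641, 0.004]
ft_force: [-10.7, 4.7, 32.0]
finger_gap: 0.0123
```

```bash
python3 - <<'E'
from h import *
state()
E
```

```text
t 16.9 p [ 0.3964 -0.2413  0.0941] yaw 1.3911 z [ 0.004  0.007 -1.   ] F [-10.7   4.7  32. ] T [1.03 2.19 0.08] gap 0.0123 j [ 0.31  0.35  0.21  2.13 -0.13  0.67  0.43]
```

carry_out(targets="0 0 0.17 0 0 0.08; 0 0 0.18 0 0 0.08; 0 0 0.18 0 0 0.08; 0 0 0.18 0 0 0.08")

```text
time: 17.3
ee_pos: [0.3961, -0.2413, 0.0942]
tcp_rot: [-0.003, 0.863, 0.505, 0.005]
ft_force: [-7.7, 3.0, 26.2]
finger_gap: 0.0125
```

```bash
python3 - <<'E'
from h import *
state()
E
```

```text
t 17.3 p [ 0.3961 -0.2413  0.0942] yaw 1.0579 z [ 0.005  0.01  -1.   ] F [-7.7  3.  26.2] T [0.72 1.86 0.1 ] gap 0.0125 j [ 0.25  0.35  0.29  2.13 -0.18  0.67  0.15]
```

carry_out(targets="0 0 0.17 0 0 0.08; 0 0 0.17 0 0 0.08; 0 0 0.17 0 0 0.08; 0 0 0.17 0 0 0.08; 0 0 0.17 0 0 0.03; 0 0 0.17 0 0 0")

```text
time: 17.9
ee_pos: [0.3959, -0.2414, 0.0941]
tcp_rot: [-0.006, 0.941, 0.339, 0.006]
ft_force: [-7.6, 2.6, 25.2]
finger_gap: 0.0124
```

```bash
python3 - <<'E'
from h import *
import pickle
w=get_image("wrist");state();pickle.dump(w,open("w13.pkl","wb"));crop(w["image"],130,150,380,340,3,"w13.png")
d=get_image("scene");crop(d["image"],110,150,220,250,7,"sc13.png")
E
```

```text
t 17.95 p [ 0.3959 -0.2414  0.0941] yaw 0.6922 z [ 0.008  0.015 -1.   ] F [-6.8  3.2 25.2] T [0.64 1.81 0.02] gap 0.0125 j [ 0.19  0.36  0.37  2.14 -0.23  0.68 -0.16]
```

View pics/w13.png

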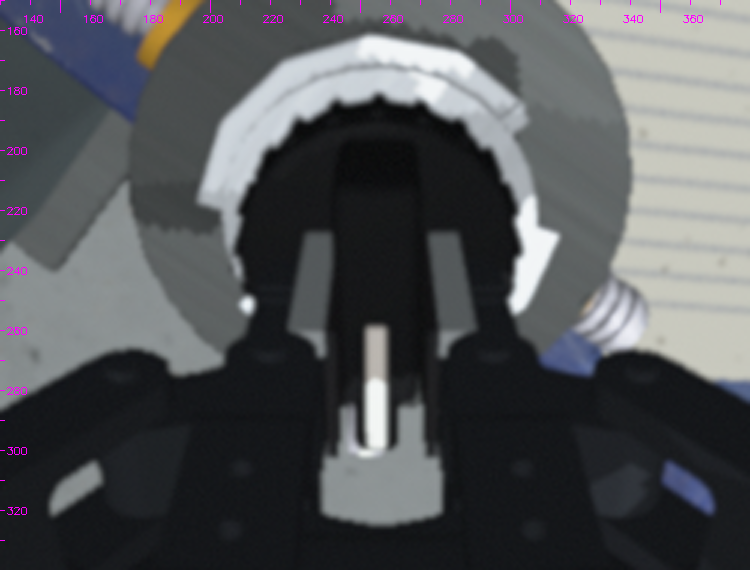

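View pics/sc13.png

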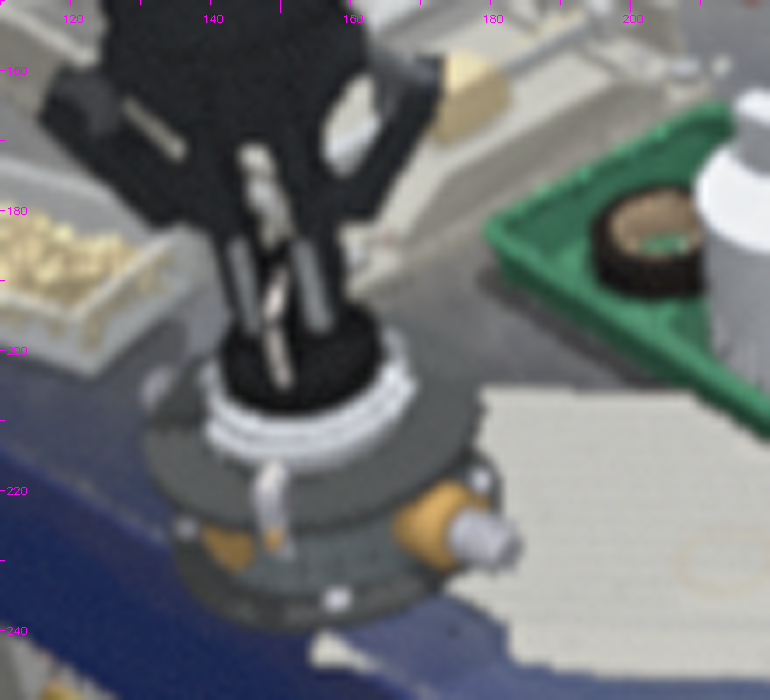

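carry_out(targets="0 0 0.17 0 0 0.05; 0 0 0.17 0 0 0")

```text
time: 18.2
ee_pos: [0.3959, -0.2414, 0.0942]
tcp_rot: [-0.007, 0.949, 0.315, 0.007]
ft_force: [-8.2, 4.5, 26.0]
finger_gap: 0.0128
```

```bash
python3 - <<'E'
from h import *
state()
E
```

```text
t 18.2 p [ 0.3959 -0.2414  0.0942] yaw 0.6408 z [ 0.009  0.017 -1.   ] F [-8.2  4.5 26. ] T [ 0.64  1.83 -0.02] gap 0.0128 j [ 0.18  0.36  0.38  2.14 -0.24  0.68 -0.2 ]
```

carry_out(targets="0 0 -0.2 0 0 0; 0 0 -0.3 0 0 0; 0 0 -0.3 0 0 0; 0 0 0 0 0 0")

```text
time: 18.6
ee_pos: [0.3953, -0.2409, 0.1026]
tcp_rot: [-0.007, 0.949, 0.315, 0.007]
ft_force: [0.4, -0.1, 0.0]
finger_gap: 0.0121
```

```bash
python3 - <<'E'
from h import *
state()
E
```

```text
t 18.6 p [ 0.3953 -0.2409  0.1026] yaw 0.6416 z [ 0.009  0.017 -1.   ] F [ 0.4 -0.1  0. ] T [-0.33 -0.01  0.02] gap 0.0121 j [ 0.17  0.35  0.39  2.13 -0.23  0.7  -0.21]
```

Up again and unloaded. I'll release and rise.

carry_out(targets="0 0 0 0 0 0; 0 0 0 0 0 0; 0 0 0 0 0 0; 0 0 0 0 0 0; 0 0 -0.5 0 0 0; 0 0 -1.5 0 0 0; 0 0 -2.5 0 0 0; 0 0 -2.5 0 0 0; 0 0 -2.5 0 0 0; 0 0 0 0 0 0", gripper=-1)

```text
time: 19.6
ee_pos: [0.3944, -0.2431, 0.2023]
tcp_rot: [-0.007, 0.949, 0.315, 0.006]
ft_force: [-0.4, 0.3, -0.2]
finger_gap: 0.0856
```

```bash
python3 - <<'E'
from h import *
import pickle
w=get_image("wrist");state();pickle.dump(w,open("w14.pkl","wb"));crop(w["image"],190,110,320,230,6,"w14.png")
d=get_image("scene");crop(d["image"],110,150,220,250,7,"sc14.png");pickle.dump(d,open("d14.pkl","wb"))
E
```

```text
t 19.65 p [ 0.3936 -0.2425  0.2009] yaw 0.6409 z [ 0.006  0.018 -1.   ] F [ 0.   0.1 -0.2] T [ 0.01 -0.01  0.02] gap 0.0856 j [ 0.12  0.18  0.44  2.06 -0.12  0.93 -0.31]
```

View pics/w14.png

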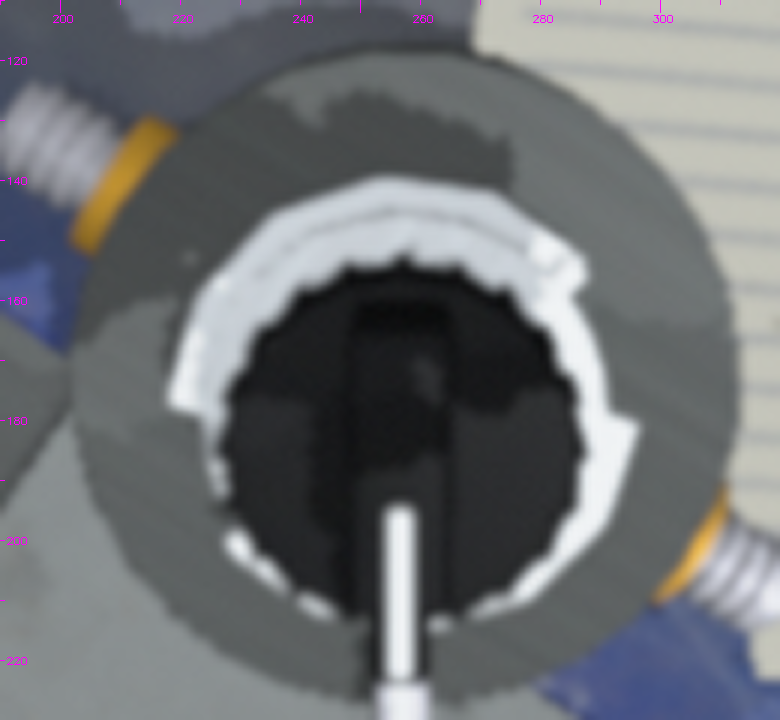

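View pics/sc14.png

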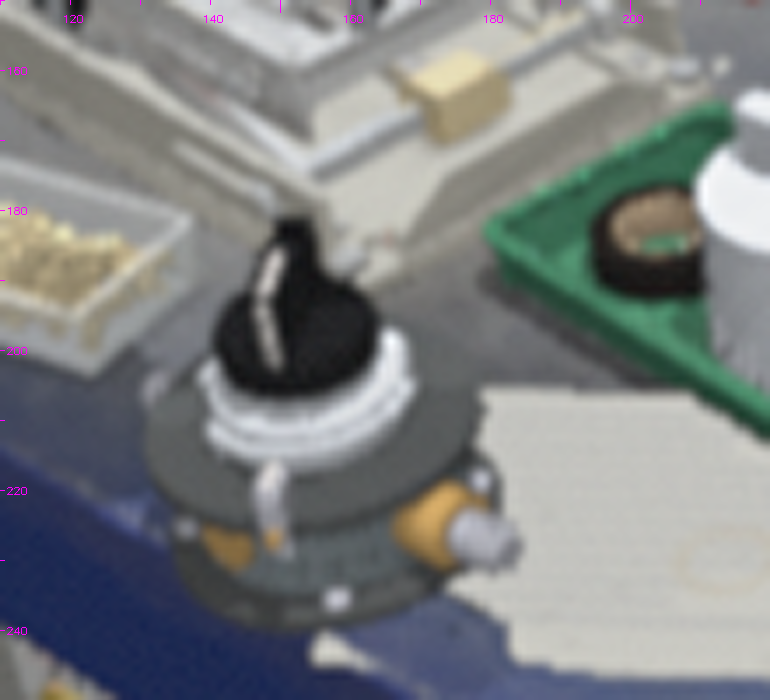

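```bash
python3 - <<'E'
from h import *
import pickle
w=pickle.load(open("w14.pkl","rb"));crop(w["image"],220,180,300,250,9,"w14b.png")
E
```

```text
(no output)
```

View pics/w14b.png

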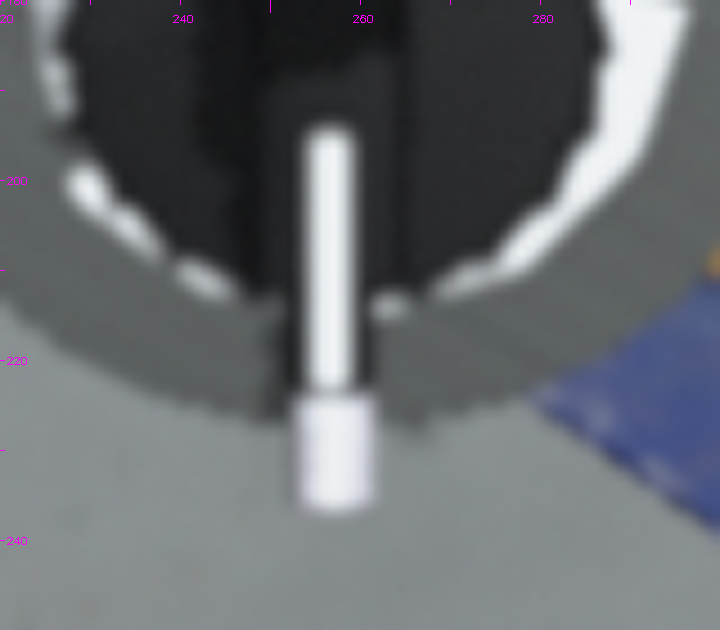

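```bash
python3 - <<'E'
from h import *
import pickle
w=pickle.load(open("w14.pkl","rb"));o=lambda u,v,z:onz(w,u,v,z,True)[:2]
an=lambda v:np.arctan2(v[1],v[0])
a,b=o(256.3,195,.12),o(256.3,223,.12);print(a,b,an(b-a))
bw=o(256.5,160,.12);print("bar back",an(b-bw))
i=o(257,236,.068);i1=o(256.9,224,.068);print("idx",i,i1,an(i-i1))
for t in (-2.5,):
    ax=b-.026*np.array([np.cos(an(b-a)),np.sin(an(b-a))]);print(ax,an(i-ax),np.hypot(*(i-ax)))
for ax in ([.3963,-.2405],[.396,-.2415],[.3955,-.2405]): print(ax,an(b-ax),an(i-ax))
P=np.array([o(u,v,.094) for u,v in [(227,185),(287,185),(231,168),(281,165),(229,192),(285,194),(238,204),(276,205)]])
from scipy.optimize import least_squares
f=least_squares(lambda p:np.hypot(*(P-p[:2]).T)-p[2],[.396,-.242,.027]);print(f.x,abs(f.fun).max(),an(b-f.x[:2]),an(i-f.x[:2]))
E
```

```text
[ 0.39562991 -0.2416909 ] [ 0.37645371 -0.25598115] -2.501165743519684
bar back -2.5040608619611935
idx [ 0.34804941 -0.27733401] [ 0.35866326 -0.26928626] -2.4928446950345595
[ 0.39730157 -0.24044517] -2.4987453066117014 0.06153505182771362
[0.3963, -0.2405] -2.4791335950513917 -2.4895770905198873
[0.396, -0.2415] -2.503963962946183 -2.499814749503754
[0.3955, -0.2405] -2.4590850575617154 -2.481495786526581
[ 0.39846522 -0.24018601  0.02628781] 0.000377724797799555 -2.519161618144779 -2.5065723779438187
```

carry_out(targets="0 0 -3 0 0 0; 0 0 -3 0 0 0; 0 0 0 0 0 0; 0 0 0 0 0 0; 0 0 0 0 0 0")

```text
time: 20.2
ee_pos: [0.389, -0.2407, 0.2557]
tcp_rot: [-0.012, 0.949, 0.315, 0.0]
ft_force: [-0.6, -0.3, -0.1]
finger_gap: 0.0853
```

```bash
python3 - <<'E'
from h import *
state()
for n in("scene","wrist"):
    w=get_image(n);cv2.imwrite(f"pics/{n}15.png",w["image"][:,:,::-1])
E
```

```text
t 20.2 p [ 0.389  -0.2407  0.2557] yaw 0.6412 z [-0.007  0.023 -1.   ] F [-0.6 -0.3 -0.1] T [-0.02 -0.07  0.  ] gap 0.0853 j [ 0.1   0.11  0.44  2.   -0.07  1.07 -0.35]
```

View pics/scene15.png

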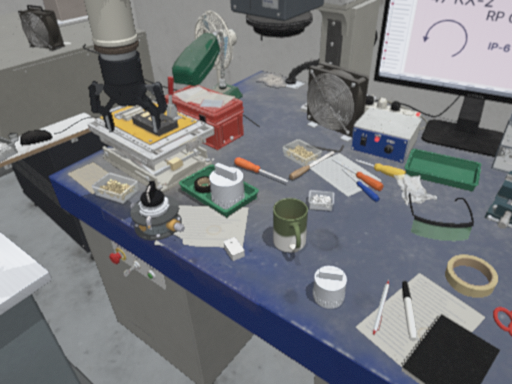

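View pics/wrist15.png

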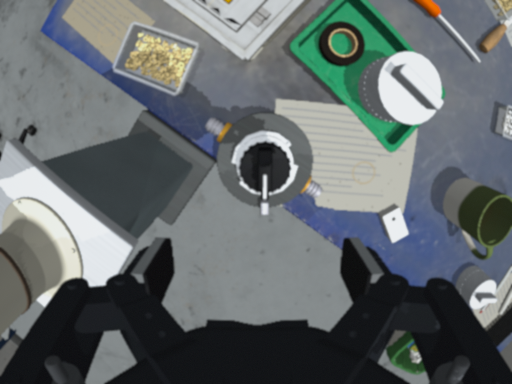

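The cap stands upright in the tray at about (227,187) in the scene view. In the wrist view the pointer and index line up at (265,195), and the other things haven't moved. I'll hand the job in.

```bash
python3 - <<'E'
from rig import job
print(job.sign_off())
E
```

```text
the job is handed in; nothing more can be done
None
```

The job is done and handed in after about 20 s of robot time, well inside the 64 s limit; sign-off gave no verdict.

- **Cap:** I turned the cap about 2.35 rad counter-clockwise, lifted it off and set it upright on the floor of the green tray, in the end away from the tape. The wrist force went to about zero as it touched down, and the last pictures show it upright, clear of the tape and inside the walls.
- **Knob:** I pressed it about 8 mm down and turned it 1.04 rad clockwise in one grasp. It eased up to about 6.9 mm at the start of the turn, still past the 5.5 mm it needs, and I let it spring up before releasing.
- **Pointer:** The final close-up puts the pointer at -2.501 rad and the index at about -2.499 rad. Depending on which estimate of the knob's axis I used, the gap came out at 0.002 to 0.02 rad.
- **Disagreements:** My measurements of the regulator's axis differed by up to about 4 mm between views. While I was pressing the knob onto its stop, the wrist force briefly reached about 66 N (limit 120 N).
- **Bystanders:** The mug, block, screwdriver and tape look unmoved in the last pictures, and the gripper is open and clear of everything.

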